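Pack the cutting dies and clamp the case

ROBOT

A 7-joint arm with a two-finger parallel gripper is mounted at the origin on the work surface. World frame = base frame: x ahead of the robot, y to its left, z up, the work surface at z = 0. Lengths are in m, angles in rad, forces in N, time in s.
With the tool pointing down it reaches from about 0.4 to 0.85 m from the base axis. Payload 4.5 kg.
Tool frame: the origin (TCP) lies at the very end of the fingers, on their centre line; the grasp point (between the pads) lies 19 mm behind it (tcp_to_grasp is the z of the grasp point in the tool frame, in m); z points along the fingers, y is the line along which they close (so a half turn about z gives the same grasp; the last joint's range is limited). The gripper opens to 88 mm and grips with 3 to 60 N. Pads are 18 mm wide; open, the fingers measure 123 mm over their backs; the gripper's body (75 mm by 187 mm) begins 45 mm behind the grasp point.
Start: joints at [0.034, 0.689, -0.195, 1.565, 0.157, 0.902, -0.215], TCP at [0.625, 0, 0.239] pointing down, gripper open.
Joint ranges: [-3.01, 3.01], [-0.46, 2.08], [-1.47, 1.51], [0.13, 2.56], [-1, 4.14], [0.04, 2.09], [-2.66, 2.66]. Speed limits (rad/s): [2.57, 2.57, 3.14, 3.14, 3.14, 3.14, 3.14].

INTERFACE

Orientations are given as a unit quaternion [x, y, z, w].
In Python, from plant import * gives the robot as it stands. The module is installed in compiled form; this text tells all that it offers.
- The arm moves only by the shell command python3 -m jog 'ROWS' [OPENING] [FORCE]. ROWS is JSON, a list that holds one entry, the list of rows, each a list of 6 numbers: the shift along the tool's x, y, z in m, then the turn, a rotation vector about the tool's x, y, z in rad. In form: [[[dx, dy, dz, ax, ay, az], ...]]. A call has 1 to 12 rows; each row shifts and turns the commanded pose from where the row before left it, along the tool's axes as they then stand; what a row does not reach is not made up. A row lasts 1/8 s, in which the tool goes at most 62.5 mm and 10.7 degrees, less where a joint would pass 70% of its speed; a pose out of reach is approached as far as the arm can. A call with a gripper value outside its range is refused whole. OPENING is the finger opening in m, from 0 to 0.0881, set as the call begins (- or left out, the last holds). The fingers move at their own pace and stop on an object; FORCE is the grip in N (left out, the last holds). Time passes only in rows, so rows that do not move let the fingers close. It gives the time, the measured TCP pose, the force, the opening and the grip force at its end, in the units of the state.
- get_state(): the state, without advancing time (a new reading comes with each control period).
- snapshot(name): name is "scene" or "side" or "wrist"; returns a dict with "frame" (420x560x3 uint8, red, green, blue), "mtx" (3x3 intrinsics, pixels), "xyz" and "orientation" of the camera in the world; the wrist camera has in their place "mount" (4x4, takes a point from camera to tool coordinates, whose origin is the TCP and whose axes are the flange's). Camera axes: x right, y down, z forward; pixel columns grow to the right and rows downward; lengths in m; the calibration is good to about 2 mm. A picture is of the moment at which its call begins: read the wrist's pose just before it. There is no depth.
- finish_job(): hands the job in; it is judged then, once.
The state is a dict: "clock": time; "q": joint angles; "qd": joint speeds; "joint_torque": joint torques, N m; "tool_pos": TCP position; "eef_rot": TCP orientation; "contact_force": force on the tool from outside, world axes, zero at the start; "moment": the same for the moment, N m; "opening": opening from 0.0 (shut) to 1.0 (fully open); "finger_force": force on a finger pad.
Only numpy, scipy, OpenCV 4.12 (cv2) and the standard library are available. Lean on these libraries where they do the work, as an engineer would, in place of code of your own. Each camera call takes 0.05 s, during which the arm holds its last target. There are 200 camera calls.

TASK

Pack up the sticker-cutting dies: take the stack apart, lay each of the two dies flat in its own bay of the open case, blades up, and put the spacer plate from between them squarely on the pile of plates on the other side. Then shut the lid, swing the wire loop of the draw latch over the keeper on the lid and press the latch lever down over centre until it is fully home, so that the lid is clamped. Set the dies and the plate down gently rather than dropping them, and leave the other things on the table where they are.

Things in the scene. Friction and masses are not known exactly. Their poses are not given: they have to be found in the camera images.
- case: Grey hard case, tub open, fixed to the table: 150 (x) x 260 (y) x 115 tall, walls 6. Origin: centre of its underside. Its -x side is the front with the latch, towards the robot; +x the back with the lid hinge. Inside, a foam floor 60 above the table, split by a divider along x at y = 0 (4 thick, top 90 above the table) into a left (+y) and a right bay, each 138 (x) x 122 (y).
- left_bay (a point): centre of the left bay's foam floor (60 above the table; case frame x 0, y +63)
- right_bay (a point): centre of the right bay's foam floor (60 above the table; case frame x 0, y -63)
- lid (a joint): lid angle, rad: 0 shut, 1.57 upright, at most 1.85. A stiff friction hinge (0.3 N m): the lid stays where it is left and must be pushed all the way down. The lid is a shell 32 tall; shut, its top is 147 above the table. Lid mass 300 g.
- lid_hinge (a point): middle of the lid's hinge axis, which runs along the case's y at the back top edge of the tub (case frame x +75, z 115)
- lid_edge (a point): middle of the lid's front outer edge: 150 from the hinge along the lid, and 32 off to the outer face (shut: case frame x -75, z 147). A folded carrying handle (130 long along y, 26 wide, 12 high) lies on the outer face, its middle 75 from the hinge; from 90 to 150 the outer face is plain.
- latch_lever (a joint): latch lever angle, rad: 0 home (straight down along the case's front), 1.57 sticking straight out to the front, grows as it is lifted, at most 2.4. Stays where left (friction 0.05 N m). With the loop hooked, spring tension comes on near 1.0, peaks at about 0.2 N m, dead centre is near 0.2, and below that the spring pulls it home.
- lever_axis (a point): centre of the lever's hinge axis, which runs along the case's y: 16 in front of the case's front face, 92 above the table (case frame x -91, y 0)
- lever_end (a point): middle of the lever's free end, 60 from its axis. The lever is a steel strip 26 wide (along y) and 3.5 thick, its outer face (the top face when it sticks out) 6 off the plane through the axis.
- latch_loop (a joint): wire loop's angle about its pins on the lever, rad: 0 when clamped (lever down, loop up), negative folding towards the lever, stop at -2.15. It hangs loose: with the lever out it rests on the stop, leaning up and out to the front; pushed up and back past upright it falls against the keeper and stays. The loop leans back (towards the case's +x) from straight up by lever + loop - 0.1.
- loop_bar (a point): middle of the loop's cross bar along y: steel wire 4.4 thick, loop 41 wide outside, the bar 52.5 from the loop's pins (sprung, stretches up to 7). The pins sit on the lever, 20 from its axis, at an angle (same sense as the lever's) of lever - 0.26 rad.
- keeper_seat (a point): where the bar's centre sits when hooked, on the lid's front: a hook 26 wide, open at the top, between a back plate (3.5 behind this point, up to 12 above it) and a lip (3.5 in front, top 4 above, outer face 6.5 in front). Lid shut: right above the lever axis, 128 above the table. The bar comes over the lip from the front and drops in as the lever comes down.
- die_top_mid (a point): centre of the upper cutting die of the stack: plywood board 100 (x) x 50 (y) x 16 with steel cutting rules in two rings standing up to 22 in all (rings area 74 x 36); this point is 11 above its underside. z up, blades up. 140 g.
- die_low_mid (a point): centre of the lower die, at the bottom of the stack, on the table: same sizes, rules in a rectangle; this point is 11 above its underside.
- spacer_mid (a point): centre of the spacer plate between the two dies: pale rigid plate 110 (x) x 60 (y) x 6. 50 g.
- pile_top_mid (a point): centre of the upper of two equal plates (110 x 60 x 6) that lie on the table as the plate pile; the spacer plate goes on it, long side along long side
- pile_low_mid (a point): centre of the lower plate of the pile, on the table
- water_bottle_mid (a point): bystander: clear water bottle, 64 dia. x 200 tall, standing; point at half height. Leave alone.
- juice_bottle_mid (a point): bystander: amber glass bottle, 62 dia. x 190 tall, standing; point at half height. Leave alone.
- stamp_mid (a point): bystander: wooden-handled hand stamp, 44 dia. x 88 tall, standing on its face; point at half height. Leave alone.
- tape_mid (a point): bystander: roll of tape lying flat, 96 dia. x 24; point at half height. Leave alone.
- marker_mid (a point): bystander: marker pen lying flat, 135 x 15 x 15 (long axis its own x); point at half height. Leave alone.
- sketchbook_mid (a point): bystander: black sketchbook lying flat, 200 x 140 x 14; point at half height. Leave alone.
- cutter_mid (a point): bystander: snap-off cutter knife lying flat, 130 x 20 x 12 plus 25 of blade; point at half height. Leave alone.

How it is judged:
On the way, in this order (a step that is already met when the one before it is completed fails the run):
1. the upper die lies flat in a bay of the case (((y of die_top_mid in the frame of case between 0.008 and 0.124 m and x of die_top_mid in the frame of case between -0.06 and 0.06 m and z of die_top_mid in the frame of case below 0.076 m and angle between die_top_mid's own z axis and vertical below 0.12 rad) or (y of die_top_mid in the frame of case between -0.124 and -0.008 m and x of die_top_mid in the frame of case between -0.06 and 0.06 m and z of die_top_mid in the frame of case below 0.076 m and angle between die_top_mid's own z axis and vertical below 0.12 rad))), for 0.1 s.
2. the spacer plate lies squarely on the plate pile (horizontal distance between spacer_mid and pile_top_mid below 0.015 m and z of spacer_mid in the frame of pile_top_mid between 0.004 and 0.009 m and angle between the x axis of spacer_mid and the x axis of pile_top_mid, either way round below 0.25 rad and distance of each of pile_top_mid, pile_low_mid from where it was at the start of the episode below 0.03 m), for 0.1 s.
3. both dies lie flat in the case, one in each bay ((((y of die_top_mid in the frame of case between 0.008 and 0.124 m and x of die_top_mid in the frame of case between -0.06 and 0.06 m and z of die_top_mid in the frame of case below 0.076 m and angle between die_top_mid's own z axis and vertical below 0.12 rad) and (y of die_low_mid in the frame of case between -0.124 and -0.008 m and x of die_low_mid in the frame of case between -0.06 and 0.06 m and z of die_low_mid in the frame of case below 0.076 m and angle between die_low_mid's own z axis and vertical below 0.12 rad)) or ((y of die_top_mid in the frame of case between -0.124 and -0.008 m and x of die_top_mid in the frame of case between -0.06 and 0.06 m and z of die_top_mid in the frame of case below 0.076 m and angle between die_top_mid's own z axis and vertical below 0.12 rad) and (y of die_low_mid in the frame of case between 0.008 and 0.124 m and x of die_low_mid in the frame of case between -0.06 and 0.06 m and z of die_low_mid in the frame of case below 0.076 m and angle between die_low_mid's own z axis and vertical below 0.12 rad)))), for 0.1 s.
4. the lid is shut (value of joint lid below 0.03 rad), for 0.1 s.
5. the loop's bar is hooked in the keeper, the lever not yet over centre (value of joint lid below 0.03 rad and distance between loop_bar and keeper_seat below 0.006 m and value of joint latch_lever above 0.35 rad), for 0.02 s.
At the end, for the whole second after the job is handed in: Dies flat on the foam, one per bay; spacer flat on the pile, within 15 mm and 0.25 rad, pile moved under 30 mm; lid shut (under 0.03 rad), loop bar within 6 mm of the keeper seat, lever home (under 0.08 rad); all at rest (all of step 2 and (((y of die_top_mid in the frame of case between 0.008 and 0.124 m and x of die_top_mid in the frame of case between -0.06 and 0.06 m and z of die_top_mid in the frame of case below 0.076 m and angle between die_top_mid's own z axis and vertical below 0.12 rad) and (y of die_low_mid in the frame of case between -0.124 and -0.008 m and x of die_low_mid in the frame of case between -0.06 and 0.06 m and z of die_low_mid in the frame of case below 0.076 m and angle between die_low_mid's own z axis and vertical below 0.12 rad)) or ((y of die_top_mid in the frame of case between -0.124 and -0.008 m and x of die_top_mid in the frame of case between -0.06 and 0.06 m and z of die_top_mid in the frame of case below 0.076 m and angle between die_top_mid's own z axis and vertical below 0.12 rad) and (y of die_low_mid in the frame of case between 0.008 and 0.124 m and x of die_low_mid in the frame of case between -0.06 and 0.06 m and z of die_low_mid in the frame of case below 0.076 m and angle between die_low_mid's own z axis and vertical below 0.12 rad))) and value of joint lid below 0.03 rad and distance between loop_bar and keeper_seat below 0.006 m and value of joint latch_lever below 0.08 rad and linear speed of each of die_top, die_low, spacer below 0.02 m/s); the robot touches nothing.
It fails at once if a bystander was pushed more than 30 mm or knocked over (distance of any of water_bottle_mid, juice_bottle_mid, stamp_mid, tape_mid, marker_mid, sketchbook_mid, cutter_mid from where it was at the start of the episode above 0.03 m or angle between any of water_bottle_mid, juice_bottle_mid, stamp_mid's own z axis and vertical above 0.5 rad).
It fails at once if a die or the spacer plate was let fall from a height (over 0.7 m/s with no finger on it) ((linear speed of die_top above 0.7 m/s and contact force between the fingers and die_top below 0.05 N) or (linear speed of die_low above 0.7 m/s and contact force between the fingers and die_low below 0.05 N) or (linear speed of spacer above 0.7 m/s and contact force between the fingers and spacer below 0.05 N)).
It also fails if it takes over 72 s, if anything falls off the work surface, if the arm or the gripper's body presses on something with over 40 N, if the wrist force passes 120 N, or if a joint passes its speed limit or range.

## Working session

There is one attempt and no reset: what is moved stays moved. The work goes in short steps, Python scripts to look and compute and a shell command to move; the robot and the scene stay as the last step left them, time stands still between calls to the robot, and variables do not carry over. Pictures are saved under pics/ and viewed, at most 10 in all, crops included, and the job is handed in when it is done.

```bash
mkdir -p pics; python3 - <<'E'
from plant import *
import cv2,json
s=get_state();print(s)
for n in("scene","side"):
    d=snapshot(n);cv2.imwrite(f"pics/{n}0.png",d["frame"][:,:,::-1]);print(n,d["mtx"],d["xyz"],d["orientation"])
E
```

```text
{'clock': 0.0, 'q': array([ 0.03380416,  0.69000478, -0.19453693,  1.56632678,  0.15730402,
        0.9024958 , -0.21508866]), 'qd': array([ 5.66132501e-04, -1.27274047e-03,  4.56418408e-05, -8.62717620e-04,
       -4.75399709e-04, -1.02868161e-03,  5.30540669e-04]), 'joint_torque': array([ 3.38560185e-04, -5.27571630e+01, -1.26686912e+00, -1.53434461e+01,
       -5.26333472e-02,  6.56995355e-03,  1.65937727e-04]), 'tool_pos': array([ 6.24373248e-01, -4.01645074e-05,  2.37902234e-01]), 'eef_rot': array([ 7.07067709e-01,  7.07145252e-01, -6.91661424e-04, -6.07438920e-04]), 'contact_force': array([ 0.36441383, -0.69338209,  0.20902376]), 'moment': array([-0.01278801,  0.02037477, -0.00767745]), 'finger_force': 0.0, 'opening': 1.0031400023613168}
scene [[395.59735908   0.         283.13684721]
 [  0.         395.59735908 205.2757398 ]
 [  0.           0.           1.        ]] [1.21499765 0.39959409 1.079227  ] [ 0.45733882  0.82153    -0.29914048 -0.16261807]
side [[483.00929877   0.         279.59263557]
 [  0.         483.00929877 215.46630302]
 [  0.           0.           1.        ]] [ 0.43900937 -1.16064774  0.81875753] [ 0.87468121 -0.02347871  0.0187832  -0.48376515]
```

View pics/scene0.png

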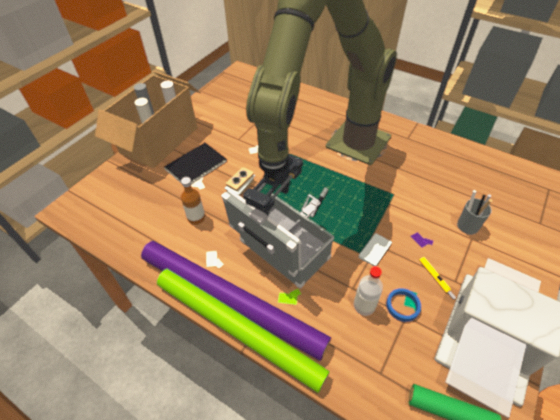

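View pics/side0.png

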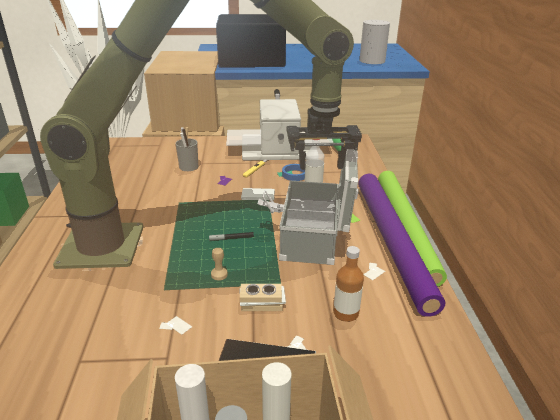

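The scene view shows the die stack at about (240,180), the open case at (280,230), the plate pile at (375,248) and the bottles at (193,203) and (368,292). In the side view the stack is at (262,296), the case at (315,230), the pile at (258,194), and the stamp at (219,264) is close to the stack.

```bash
cat > h.py <<'E'
from plant import *
import cv2, numpy as np
from scipy.spatial.transform import Rotation as R
def snap(n):
    s=get_state(); d=snapshot(n); d["s"]=s
    if n=="wrist":
        T=np.eye(4);T[:3,:3]=R.from_quat(s["eef_rot"]).as_matrix();T[:3,3]=s["tool_pos"]
        C=T@np.array(d["mount"]);d["Rm"]=C[:3,:3];d["o"]=C[:3,3]
    else: d["Rm"]=R.from_quat(d["orientation"]).as_matrix();d["o"]=np.array(d["xyz"])
    return d
def ray(d,u,v):
    return d["Rm"]@np.linalg.inv(d["mtx"])@np.array([u,v,1.])
def onz(d,u,v,z):
    r=ray(d,u,v);return d["o"]+r*(z-d["o"][2])/r[2]
def tri(d1,p1,d2,p2):
    r1,r2=ray(d1,*p1),ray(d2,*p2)
    A=np.c_[r1,-r2];t=np.linalg.lstsq(A,d2["o"]-d1["o"],rcond=None)[0]
    a,b=d1["o"]+r1*t[0],d2["o"]+r2*t[1];return (a+b)/2,np.linalg.norm(a-b)
def proj(d,p):
    c=d["mtx"]@d["Rm"].T@(np.array(p)-d["o"]);return c[:2]/c[2]
def save(n,img): cv2.imwrite("pics/"+n+".png",img[:,:,::-1])
E
python3 - <<'E'
from h import *
np.set_printoptions(precision=3,suppress=True)
a=snap("scene");b=snap("side");w=snap("wrist")
print("stack",onz(a,240,180,.05),onz(b,262,290,.05))
print("pile",onz(a,375,248,.012),onz(b,258,194,.012))
print("stamp",onz(b,219,276,0)); print("water",onz(a,366,308,0));print("juice",onz(a,195,217,0),onz(b,348,312,0)); print("marker",onz(b,232,236,.01))
f=a["frame"][120:300,200:420];g=b["frame"][150:320,180:400]
f=cv2.resize(f,None,fx=3.3,fy=3.3,interpolation=cv2.INTER_CUBIC)[:595];save("a1",f)
g=cv2.resize(g,None,fx=3.5,fy=3.5,interpolation=cv2.INTER_CUBIC);save("b1",g);save("w1",w["frame"])
print(w["mount"],w["mtx"])
E
```

```text
stack [ 0.471 -0.254  0.05 ] [ 0.457 -0.272  0.05 ]
pile [0.461 0.27  0.012] [0.459 0.263 0.012]
stamp [ 0.346 -0.153  0.   ]
water [0.659 0.33  0.   ]
juice [ 0.661 -0.315  0.   ] [ 0.664 -0.305  0.   ]
marker [0.377 0.019 0.01 ]
[[ 0.001 -0.956 -0.294  0.074]
 [ 1.     0.     0.001 -0.001]
 [-0.001 -0.294  0.956 -0.146]
 [ 0.     0.     0.     1.   ]] [[314.804   0.    281.243]
 [  0.    314.804 208.599]
 [  0.      0.      1.   ]]
```

View pics/b1.png

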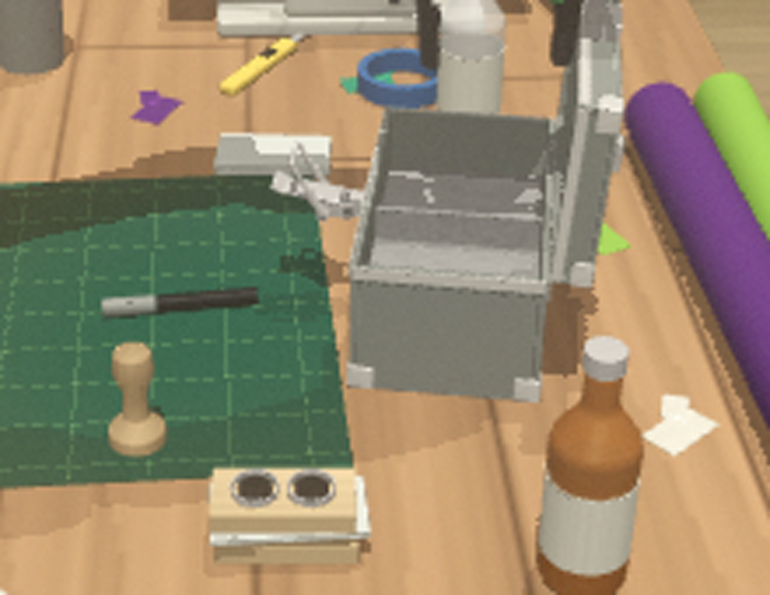

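View pics/w1.png

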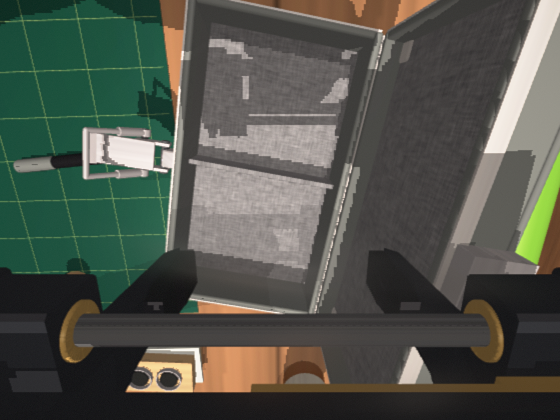

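The side crop shows the stack (die with two rings on a pale spacer), the lid standing about upright, the lever sticking out with its loop up, and the marker on the mat. The wrist view shows the tub rim corners at about (168,298), (315,312), (383,32) and the divider from (190,160) to (332,186). The latch is at (125,153), and the top die's rings are at (140,378) and (169,378).

```bash
python3 - <<'E'
from h import *
np.set_printoptions(precision=4,suppress=True)
w=snap("wrist")
for n,p,z in[("NL",(168,298),.115),("NR",(315,312),.115),("FR",(383,32),.115),("FL",(190,2),.115),("div0",(190,160),.09),("div1",(332,186),.09),("ring1",(140,378),.05),("ring2",(169,378),.05)]:print(n,onz(w,*p,z))
f=w["frame"];f2=cv2.resize(f[80:320,60:400],None,fx=2.3,fy=2.3,interpolation=cv2.INTER_CUBIC);save("w2",f2)
E
python3 -m jog '[[[0,0,0,0,0,0.18],[0,0,0,0,0,0.18]]]'
python3 -c "
from h import *
s=get_state();print(s['clock'],s['q'],s['tool_pos'])"
```

```text
NL [ 0.5129 -0.1004  0.115 ]
NR [ 0.6577 -0.1163  0.115 ]
FR [0.7017 0.1329 0.115 ]
FL [0.5558 0.1527 0.115 ]
div0 [0.5387 0.0314 0.09  ]
div1 [0.6727 0.0065 0.09  ]
ring1 [ 0.436  -0.2647  0.05  ]
ring2 [ 0.4746 -0.2647  0.05  ]
clock: 0.55
tool_pos: [0.6249, 0.0, 0.2386]
eef_rot: [0.824, 0.567, 0.0, -0.0]
contact_force: [0.0, 0.2, 0.0]
opening: 0.999
finger_force: 0.0
0.55 [-0.02414885  0.68535391 -0.08938457  1.56890835  0.0724087   0.89066477
 -0.50495286] [6.24940808e-01 8.60254062e-06 2.38639244e-01]
```

View pics/w2.png

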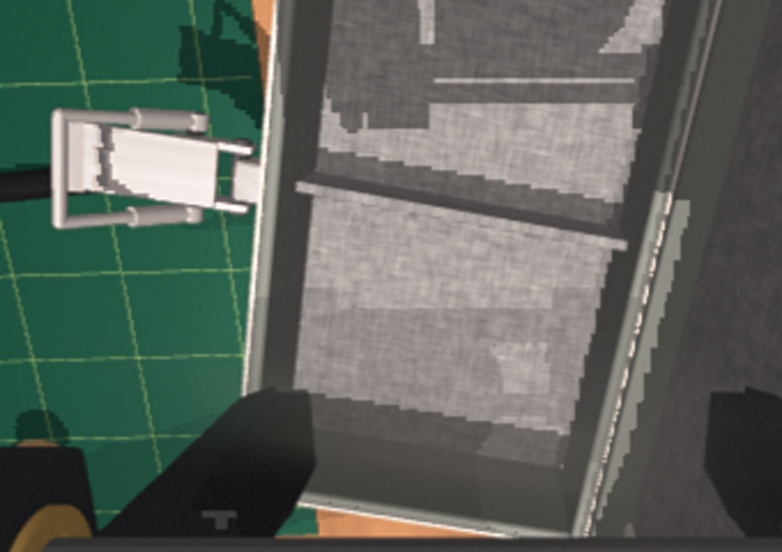

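The crop shows the lever sticking straight out, with the loop's bar at about (60,170), and the divider from (300,187) to (625,245). This gives the case at about (0.607, 0.018) with yaw -0.173, and the stack at about (0.455, -0.265). Next I turn the tool 90° and hover over the stack.

```bash
python3 -m jog '[[[0,0,0,0,0,0.173],[0,0,0,0,0,0.173],[0,0,0,0,0,0.173],[0,0,0,0,0,0.173],[0,0,0,0,0,0.173],[0,0,0,0,0,0.173],[0,0,0,0,0,0.173],[-0.034,0.052,0,0,0,0],[-0.034,0.052,0,0,0,0],[-0.034,0.052,0,0,0,0],[-0.034,0.052,0,0,0,0],[-0.034,0.052,0,0,0,0]]]'
python3 - <<'E'
from h import *
w=snap("wrist");save("w3",w["frame"]);s=w["s"];print(s["q"],s["tool_pos"],s["eef_rot"])
np.save("w3.npy",w,allow_pickle=True)
E
```

```text
clock: 2.05
tool_pos: [0.454, -0.2614, 0.2389]
eef_rot: [1.0, 0.0, 0.0, 0.0]
contact_force: [0.2, -0.9, 0.0]
opening: 1.001
finger_force: 0.0
[ 0.29988767  0.56468459  0.21550947  1.882763   -0.17636194  0.71162468
 -0.95360071] [ 0.45400825 -0.26136992  0.23890638] [9.99999906e-01 1.92989567e-04 3.71444032e-04 1.14856530e-04]
```

View pics/w3.png

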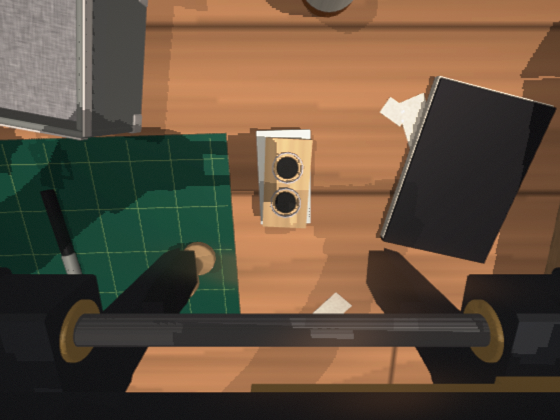

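The top die's rings are at (287,168) and (285,203). White spacer edges peek out at (257,131)–(310,130) and (309,222). The sketchbook at the right is clear.

```bash
python3 - <<'E'
from h import *
np.set_printoptions(precision=4,suppress=True)
w=np.load("w3.npy",allow_pickle=True).item();f=w["frame"]
sub=f[125:235,250:320].astype(int)
dark=((sub.max(2)<75)).astype(np.uint8)
n,l,st,c=cv2.connectedComponentsWithStats(dark)
for i in range(1,n):
    if st[i,4]>60: print("dark",st[i],c[i]+[250,125],onz(w,*(c[i]+[250,125]),.046))
hsv=cv2.cvtColor(f,cv2.COLOR_RGB2HSV)
for u in range(255,318,3): print(u,f[215,u],hsv[215,u])
print(hsv[150,262],hsv[134,285])
E
```

```text
dark [ 27  32  21  21 350] [286.8229 167.3657] [ 0.472 -0.269  0.046]
dark [ 25  67  21  21 335] [284.809 202.009] [ 0.433 -0.267  0.046]
255 [126  87  58] [ 13 138 126]
258 [127  88  58] [ 13 139 127]
261 [114 112 105] [ 23  20 114]
264 [209 167 119] [ 16 110 209]
267 [216 172 121] [ 16 112 216]
270 [221 178 126] [ 16 110 221]
273 [220 175 124] [ 16 111 220]
276 [209 171 128] [ 16  99 209]
279 [149 139 134] [ 10  26 149]
282 [98 88 85] [ 7 34 98]
285 [88 78 70] [13 52 88]
288 [94 87 84] [ 9 27 94]
291 [147 136 134] [  5  23 147]
294 [236 201 151] [ 18  92 236]
297 [206 163 116] [ 16 111 206]
300 [205 164 116] [ 16 111 205]
303 [210 167 119] [ 16 111 210]
306 [218 184 146] [ 16  84 218]
309 [210 202 188] [ 19  27 210]
312 [171 116  77] [ 12 140 171]
315 [172 117  80] [ 12 136 172]
[ 21  21 157] [ 23   9 247]
```

```bash
python3 -m jog '[[[-0.0015,0.0066,0.05,0,0,0.05],[0,0,0.055,0,0,0],[0,0,0.055,0,0,0],[0,0,0.046,0,0,0],[0,0,0,0,0,0]]]'; python3 -m jog '[[[0,0,0,0,0,0],[0,0,0,0,0,0],[0,0,0,0,0,0],[0,0,0,0,0,0],[0,0,0,0,0,0]]]' 0.03 25
```

```text
clock: 2.72
tool_pos: [0.4517, -0.2651, 0.0301]
eef_rot: [1.0, -0.025, -0.003, -0.002]
contact_force: [-0.5, 0.5, 1.0]
opening: 1.001
finger_force: 0.0
clock: 3.35
tool_pos: [0.454, -0.2667, 0.0336]
eef_rot: [1.0, -0.025, 0.001, 0.0]
contact_force: [-0.7, 0.6, 6.9]
opening: 0.565
finger_force: 25.0
```

```bash
cat >> h.py <<'E'
def need(x,y,z,yaw):
    s=get_state();M=R.from_quat(s["eef_rot"]).as_matrix()
    T=np.array([[np.cos(yaw),np.sin(yaw),0],[np.sin(yaw),-np.cos(yaw),0],[0,0,-1]])
    d=np.array([x,y,z])-s["tool_pos"]
    print("now",s["tool_pos"].round(4),"turn",R.from_matrix(M.T@T).as_rotvec().round(4),"shift after turn",(T.T@d).round(4),"before",(M.T@d).round(4))
E
python3 -c "
from h import *
need(.596,-.044,.067,-.173)"
```

```text
now [ 0.454  -0.2667  0.0336] turn [ 0.0004 -0.0014  0.123 ] shift after turn [ 0.1016 -0.2439 -0.0334] before [ 0.1308 -0.2295 -0.0334]
```

```bash
python3 -m jog '[[[0,0,-0.05,0,0,0.041],[0,0,-0.05,0,0,0.041],[0,0,-0.05,0,0,0.041],[0.0203,-0.0488,0,0,0,0],[0.0203,-0.0488,0,0,0,0],[0.0203,-0.0488,0,0,0,0],[0.0203,-0.0488,0,0,0,0],[0.0203,-0.0488,0,0,0,0],[0,0,0,0,0,0]]]'
python3 - <<'E'
from h import *
need(.596,-.044,.068,-.173)
a=snap("scene");b=snap("side");w=snap("wrist")
f=cv2.resize(a["frame"][120:300,190:400],None,fx=1.9,fy=1.9);g=cv2.resize(b["frame"][120:300,190:400],None,fx=1.9,fy=1.9)
save("c1",np.hstack([f,g]));print(f.shape)
E
```

```text
clock: 4.47
tool_pos: [0.5974, -0.037, 0.1819]
eef_rot: [0.997, -0.082, 0.0, -0.002]
contact_force: [-0.7, 0.5, -2.1]
opening: 0.567
finger_force: 25.0
now [ 0.5974 -0.037   0.1819] turn [-0.0039 -0.0001  0.0092] shift after turn [-1.000e-04  7.100e-03  1.139e-01] before [-0.0002  0.0076  0.1139]
(342, 399, 3)
```

View pics/c1.png

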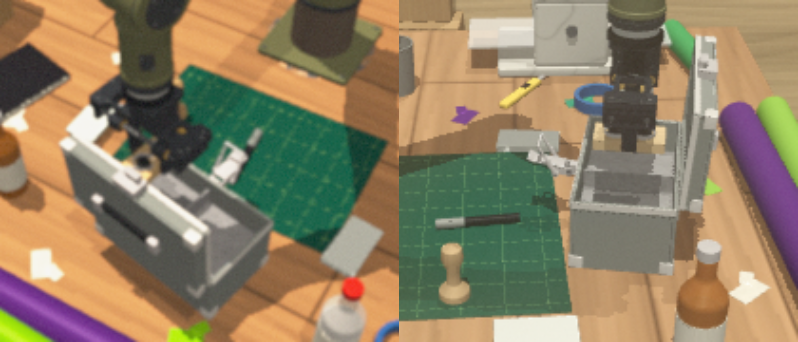

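The die is held level over the right bay (scene crop (145,160), side crop (635,140)). The white spacer now lies exposed on the lower die.

```bash
python3 -m jog '[[[0,0.004,0.045,0,0,0],[0,0,0.04,0,0,0],[0,0,0.02,0,0,0],[0,0,0.006,0,0,0],[0,0,0,0,0,0],[0,0,0,0,0,0]]]'
```

```text
clock: 5.38
tool_pos: [0.5955, -0.0482, 0.0729]
eef_rot: [0.996, -0.087, 0.001, 0.0]
contact_force: [0.2, 0.1, -0.4]
opening: 0.563
finger_force: 25.0
```

```bash
python3 -m jog '[[[0,0,0.0035,0,0,0],[0,0,0.0035,0,0,0],[0,0,0,0,0,0]]]'; python3 -m jog '[[[0,0,0,0,0,0],[0,0,0,0,0,0],[0,0,-0.02,0,0,0],[0,0,-0.05,0,0,0],[0,0,-0.05,0,0,0],[-0.0248,0.0424,0,0,0,-0.0346],[-0.0248,0.0424,0,0,0,-0.0346],[-0.0248,0.0424,0,0,0,-0.0346],[-0.0248,0.0424,0,0,0,-0.0346],[-0.0248,0.0424,0,0,0,-0.0346]]]' 0.062; python3 - <<'E'
from h import *
np.set_printoptions(precision=4,suppress=True)
w=snap("wrist");s=w["s"];print(s["tool_pos"],s["eef_rot"])
np.save("w4.npy",w,allow_pickle=True);save("w4",w["frame"])
E
```

```text
clock: 5.75
tool_pos: [0.5952, -0.0475, 0.0656]
eef_rot: [0.996, -0.086, 0.0, -0.0]
contact_force: [-1.8, 0.9, 6.1]
opening: 0.565
finger_force: 25.0
clock: 7.0
tool_pos: [0.4487, -0.2465, 0.1847]
eef_rot: [1.0, 0.001, 0.0, 0.0]
contact_force: [0.6, -0.4, -0.3]
opening: 0.707
finger_force: 0.0
[ 0.4487 -0.2465  0.1847] [1.     0.0006 0.0001 0.0001]
```

View pics/w4.png

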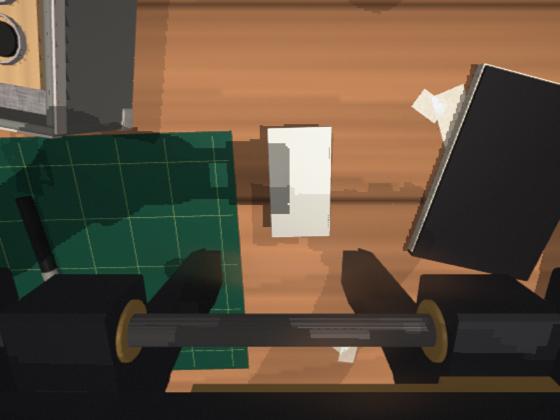

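The spacer is white, with corners at about (269,128), (331,127), (330,236) and (271,237). The top die lies in the bay at the upper left.

```bash
cat >> h.py <<'E'
def plate(w,box,z):
    x0,y0,x1,y1=box;f=w["frame"][y0:y1,x0:x1]
    hsv=cv2.cvtColor(f,cv2.COLOR_RGB2HSV)
    m=((hsv[...,1]<70)&(hsv[...,2]>90)).astype(np.uint8)
    m=cv2.morphologyEx(m,cv2.MORPH_OPEN,np.ones((5,5),np.uint8))
    c=max(cv2.findContours(m,cv2.RETR_EXTERNAL,cv2.CHAIN_APPROX_NONE)[0],key=cv2.contourArea)[:,0]+[x0,y0]
    P=np.array([onz(w,*p,z)[:2] for p in c])
    (ctr,sz,ang)=cv2.minAreaRect((P*1000).astype(np.float32))
    B=cv2.boxPoints((ctr,sz,ang));e=max([B[1]-B[0],B[2]-B[1]],key=np.linalg.norm)
    yaw=np.arctan2(e[1],e[0]);yaw=(yaw+np.pi/2)%np.pi-np.pi/2
    print("plate",np.array(ctr)/1000,sz,"yaw",yaw);return ctr[0]/1000,ctr[1]/1000,yaw
E
python3 - <<'E'
from h import *
w=np.load("w4.npy",allow_pickle=True).item()
x,y,yaw=plate(w,(250,105,350,250),.028)
need(x,y,.021,yaw)
E
```

```text
plate [ 0.4560296  -0.26613153] (110.24085998535156, 60.41466522216797) yaw 0.031826258
now [ 0.4434 -0.2542  0.1852] turn [ 0.0055  0.0031 -0.0408] shift after turn [0.0122 0.0123 0.1642] before [0.0132 0.0109 0.1642]
```

```bash
python3 -m jog '[[[0.0132,0.0109,0.02,0,0,-0.038],[0,0,0.05,0,0,0],[0,0,0.05,0,0,0],[0,0,0.034,0,0,0],[0,0,0.01,0,0,0],[0,0,0,0,0,0],[0,0,0,0,0,0]]]' 0.088; python3 -c "
from h import *
need(.456,-.266,.021,.032)"
```

```text
clock: 7.92
tool_pos: [0.4637, -0.2568, 0.022]
eef_rot: [1.0, 0.019, 0.001, 0.001]
contact_force: [-0.4, 0.3, 0.0]
opening: 0.996
finger_force: 0.0
now [ 0.4637 -0.2568  0.022 ] turn [ 0.0013 -0.0021  0.0057] shift after turn [-0.008  0.009  0.001] before [-0.0081  0.0089  0.001 ]
```

```bash
python3 -m jog '[[[-0.008,0.009,0,0,0,0.003],[0,0,0,0,0,0],[0,0,0,0,0,0]]]'; python3 -m jog '[[[0,0,0,0,0,0],[0,0,0,0,0,0],[0,0,0,0,0,0],[0,0,0,0,0,0]]]' 0.04 15; python3 -c "
from h import *
need(.456,.20,.18,.0)"
```

```text
clock: 8.3
tool_pos: [0.4552, -0.2659, 0.0211]
eef_rot: [1.0, 0.017, 0.0, 0.0]
contact_force: [-0.2, -0.1, 0.5]
opening: 1.001
finger_force: 0.0
clock: 8.8
tool_pos: [0.4553, -0.2654, 0.0207]
eef_rot: [1.0, 0.018, 0.0, -0.0]
contact_force: [0.0, -0.6, 0.3]
opening: 0.679
finger_force: 15.0
now [ 0.4553 -0.2654  0.0207] turn [-0.0002 -0.      0.0351] shift after turn [ 0.0007 -0.4654 -0.1593] before [ 0.017  -0.4651 -0.1593]
```

```bash
python3 -m jog '[[[0,0,-0.053,0,0,0.0117],[0,0,-0.053,0,0,0.0117],[0,0,-0.053,0,0,0.0117],[0,-0.059,0,0,0,0],[0,-0.059,0,0,0,0],[0,-0.059,0,0,0,0],[0,-0.059,0,0,0,0],[0,-0.059,0,0,0,0],[0,-0.059,0,0,0,0],[0,-0.059,0,0,0,0],[0,0,0,0,0,0],[0,0,0,0,0,0]]]'; python3 - <<'E'
from h import *
np.set_printoptions(precision=4,suppress=True)
w=snap("wrist");print(proj(w,[.46,.267,.012]))
np.save("w5.npy",w,allow_pickle=True);save("w5",w["frame"])
need(.46,.267,.012,0)
E
```

```text
clock: 10.3
tool_pos: [0.455, 0.1469, 0.1796]
eef_rot: [1.0, -0.0, -0.0, 0.0]
contact_force: [-0.2, 0.2, -0.1]
opening: 0.679
finger_force: 15.0
[161.7201 184.0116]
now [0.4552 0.1459 0.1797] turn [ 0.001   0.0003 -0.0022] shift after turn [ 0.0048 -0.1211  0.1677] before [ 0.0046 -0.1213  0.1676]
```

View pics/w5.png

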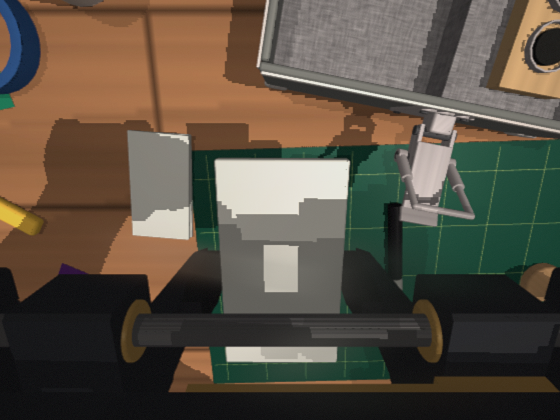

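The pile's top plate has corners at about (128,131), (192,137), (190,239) and (132,235). The held spacer is at (216..350,160) and the lever with its loop at (430,180).

```bash
python3 - <<'E'
from h import *
np.set_printoptions(precision=4,suppress=True)
w=np.load("w5.npy",allow_pickle=True).item()
x,y,yaw=plate(w,(105,110,205,255),.012)
print("held front edge", onz(w,216,160,.184),onz(w,350,160,.184))
Q=np.array([onz(w,*p,.012)[:2] for p in[(128,131),(192,137),(190,239),(132,235)]]);print(Q,Q.mean(0))
need(x,y,.0115,yaw)
E
```

```text
plate [0.4567 0.2684] (63.82004165649414, 110.84993743896484) yaw -0.08234656
held front edge [0.5095 0.1747 0.184 ] [0.5095 0.1144 0.184 ]
[[0.5125 0.2939]
 [0.5068 0.2323]
 [0.3996 0.2433]
 [0.4042 0.305 ]] [0.4558 0.2686]
now [0.4552 0.1459 0.1797] turn [0.0011 0.0002 0.0801] shift after turn [-0.0086 -0.1222  0.1682] before [ 0.0013 -0.1227  0.1681]
```

```bash
python3 -m jog '[[[0.001,-0.061,0,0,0,0],[0,-0.061,0,0,0,0.09],[0,0,0.05,0,0,0],[0,0,0.05,0,0,0],[0,0,0.045,0,0,0],[0,0,0.014,0,0,0],[0,0,0,0,0,0],[0,0,0,0,0,0]]]'; python3 -c "
from h import *
need(.456,.2682,.0125,-.092)"
```

```text
clock: 11.35
tool_pos: [0.4576, 0.2694, 0.0223]
eef_rot: [0.999, -0.046, 0.001, -0.001]
contact_force: [0.1, -0.3, -0.2]
opening: 0.678
finger_force: 15.0
now [0.4576 0.2694 0.0223] turn [-0.0012 -0.0024  0.0008] shift after turn [-0.0015  0.0013  0.0098] before [-0.0015  0.0013  0.0098]
```

```bash
python3 -m jog '[[[-0.001,0.001,0.006,0,0,0],[0,0,0.003,0,0,0],[0,0,0.001,0,0,0],[0,0,0,0,0,0]]]';python3 -m jog '[[[0,0,0,0,0,0],[0,0,0,0,0,0],[0,0,-0.01,0,0,0],[0,0,-0.06,0,0,0],[0,0,-0.06,0,0,0],[0,0,-0.04,0,0,0]]]' 0.088; python3 -c "
from h import *
w=snap('wrist');print(proj(w,[.456,.268,.018]))
hsv=cv2.cvtColor(w['frame'],cv2.COLOR_RGB2HSV)
u,v=proj(w,[.456,.268,.018]).astype(int)
plate(w,(u-55,v-75,u+55,min(v+75,300)),.018)
np.save('w6.npy',w,allow_pickle=True)
need(.456,-.266,.18,0)"
```

```text
clock: 11.85
tool_pos: [0.4554, 0.2688, 0.0122]
eef_rot: [0.999, -0.045, 0.0, -0.001]
contact_force: [-1.8, -0.2, 11.9]
opening: 0.678
finger_force: 22.1
clock: 12.6
tool_pos: [0.4557, 0.2691, 0.1837]
eef_rot: [0.999, -0.045, 0.001, -0.001]
contact_force: [0.9, -0.6, 0.3]
opening: 0.999
finger_force: 0.0
[281.06822879 189.41765496]
plate [0.45724158 0.27307904] (66.24439239501953, 110.33155059814453) yaw -0.08910751
now [0.4579 0.2699 0.1875] turn [-0.0057 -0.0079 -0.0904] shift after turn [-0.0019  0.5359  0.0075] before [0.0464 0.5339 0.0047]
```

```bash
python3 -m jog '[[[0,0,0,0,0,-0.09],[0,0.0595,0,0,0,0],[0,0.0595,0,0,0,0],[0,0.0595,0,0,0,0],[0,0.0595,0,0,0,0],[0,0.0595,0,0,0,0],[0,0.0595,0,0,0,0],[0,0.0595,0,0,0,0],[0,0.0595,0,0,0,0],[0,0.0595,0,0,0,0],[0,0,0,0,0,0],[0,0,0,0,0,0]]]'; python3 - <<'E'
from h import *
np.set_printoptions(precision=4,suppress=True)
w=snap("wrist");np.save('w7.npy',w,allow_pickle=True)
u,v=proj(w,[.456,-.266,.016]).astype(int);print(u,v)
hsv=cv2.cvtColor(w["frame"],cv2.COLOR_RGB2HSV)
for r in(v-40,v-20,v,v+20,v+40):print(r,[tuple(hsv[r,c]) for c in range(u-48,u+48,4)])
E
```

```text
clock: 14.15
tool_pos: [0.455, -0.2661, 0.1806]
eef_rot: [1.0, -0.0, -0.0, -0.001]
contact_force: [0.1, -0.2, -0.0]
opening: 0.998
finger_force: 0.0
279 188
148 [(np.uint8(12), np.uint8(136), np.uint8(193)), (np.uint8(13), np.uint8(137), np.uint8(192)), (np.uint8(12), np.uint8(134), np.uint8(120)), (np.uint8(13), np.uint8(135), np.uint8(113)), (np.uint8(12), np.uint8(135), np.uint8(115)), (np.uint8(13), np.uint8(137), np.uint8(112)), (np.uint8(12), np.uint8(134), np.uint8(112)), (np.uint8(15), np.uint8(113), np.uint8(142)), (np.uint8(16), np.uint8(109), np.uint8(152)), (np.uint8(16), np.uint8(110), np.uint8(157)), (np.uint8(16), np.uint8(110), np.uint8(150)), (np.uint8(16), np.uint8(111), np.uint8(145)), (np.uint8(16), np.uint8(110), np.uint8(151)), (np.uint8(16), np.uint8(110), np.uint8(150)), (np.uint8(17), np.uint8(105), np.uint8(234)), (np.uint8(18), np.uint8(105), np.uint8(236)), (np.uint8(18), np.uint8(104), np.uint8(236)), (np.uint8(18), np.uint8(105), np.uint8(230)), (np.uint8(18), np.uint8(107), np.uint8(232)), (np.uint8(18), np.uint8(104), np.uint8(235)), (np.uint8(12), np.
[... 3852 characters left out ...]
nt8(214)), (np.uint8(16), np.uint8(111), np.uint8(218)), (np.uint8(16), np.uint8(112), np.uint8(210)), (np.uint8(16), np.uint8(113), np.uint8(212)), (np.uint8(16), np.uint8(113), np.uint8(208)), (np.uint8(16), np.uint8(113), np.uint8(213)), (np.uint8(18), np.uint8(106), np.uint8(235)), (np.uint8(17), np.uint8(109), np.uint8(229)), (np.uint8(16), np.uint8(113), np.uint8(196)), (np.uint8(16), np.uint8(112), np.uint8(205)), (np.uint8(16), np.uint8(112), np.uint8(209)), (np.uint8(13), np.uint8(140), np.uint8(171)), (np.uint8(13), np.uint8(138), np.uint8(172)), (np.uint8(13), np.uint8(138), np.uint8(172)), (np.uint8(13), np.uint8(137), np.uint8(171)), (np.uint8(13), np.uint8(138), np.uint8(172))]
```

```bash
python3 - <<'E'
from h import *
np.set_printoptions(precision=4,suppress=True)
w=np.load('w7.npy',allow_pickle=True).item()
u,v=279,188
hsv=cv2.cvtColor(w["frame"],cv2.COLOR_RGB2HSV)[v-75:v+75,u-45:u+55]
m=((hsv[...,1]<124)).astype(np.uint8);m=cv2.morphologyEx(m,cv2.MORPH_OPEN,np.ones((5,5),np.uint8))
c=max(cv2.findContours(m,0,cv2.CHAIN_APPROX_NONE)[0],key=cv2.contourArea)[:,0]+[u-45,v-75]
P=np.array([onz(w,*p,.016)[:2]*1000 for p in c],np.float32);r=cv2.minAreaRect(P);print(r,cv2.boxPoints(r))
need(r[0][0]/1000,r[0][1]/1000,.0055,0)
E
```

```text
((455.3044738769531, -268.5494689941406), (50.67932891845703, 101.1019515991211), 87.38601684570312) [[ 403.6504 -291.5573]
 [ 504.6472 -296.1682]
 [ 506.9585 -245.5417]
 [ 405.9618 -240.9307]]
now [ 0.4553 -0.2652  0.1806] turn [-0.0016  0.0003  0.0016] shift after turn [0.     0.0033 0.1751] before [0.0001 0.0036 0.1751]
```

```bash
python3 -m jog '[[[0,0.003,0.05,0,0,0.046],[0,0,0.055,0,0,0],[0,0,0.05,0,0,0],[0,0,0.019,0,0,0],[0,0,0,0,0,0],[0,0,0,0,0,0]]]'; python3 -m jog '[[[0,0,0,0,0,0],[0,0,0,0,0,0],[0,0,0,0,0,0],[0,0,0,0,0,0],[0,0,0,0,0,0]]]' 0.03 25; python3 -c "
from h import *
need(.618,.080,.18,-.173)"
```

```text
clock: 14.95
tool_pos: [0.4563, -0.2702, 0.0083]
eef_rot: [1.0, -0.023, 0.001, 0.001]
contact_force: [-0.2, 0.3, 0.1]
opening: 0.999
finger_force: 0.0
clock: 15.58
tool_pos: [0.4551, -0.2695, 0.0069]
eef_rot: [1.0, -0.023, -0.0, -0.0]
contact_force: [-0.1, 1.4, 3.5]
opening: 0.569
finger_force: 25.0
now [ 0.4551 -0.2695  0.0069] turn [-8.000e-04  1.000e-04  1.271e-01] shift after turn [ 0.1003 -0.3723 -0.1731] before [ 0.1466 -0.3567 -0.1729]
```

```bash
python3 -m jog '[[[0,0,-0.045,0,0,0.032],[0,0,-0.045,0,0,0.032],[0,0,-0.045,0,0,0.032],[0,0,-0.038,0,0,0.031],[0.0143,-0.0532,0,0,0,0],[0.0143,-0.0532,0,0,0,0],[0.0143,-0.0532,0,0,0,0],[0.0143,-0.0532,0,0,0,0],[0.0143,-0.0532,0,0,0,0],[0.0143,-0.0532,0,0,0,0],[0.0143,-0.0532,0,0,0,0],[0,0,0,0,0,0]]]';python3 -m jog '[[[0,0,0.02,0,0,0],[0,0,0.035,0,0,0],[0,0,0.035,0,0,0],[0,0,0.014,0,0,0],[0,0,0.004,0,0,0],[0,0,0,0,0,0]]]'; python3 -c "
from h import *
need(.618,.080,.067,-.173)"
```

```text
clock: 17.08
tool_pos: [0.6188, 0.0868, 0.1785]
eef_rot: [0.997, -0.082, -0.0, -0.002]
contact_force: [-0.4, -0.7, -1.9]
opening: 0.563
finger_force: 25.0
clock: 17.82
tool_pos: [0.6186, 0.0792, 0.0725]
eef_rot: [0.996, -0.087, 0.001, -0.0]
contact_force: [-0.6, 0.3, -1.5]
opening: 0.563
finger_force: 25.0
now [0.6186 0.0792 0.0725] turn [-0.0001 -0.0015 -0.0007] shift after turn [-0.0007 -0.0007  0.0055] before [-0.0007 -0.0007  0.0055]
```

```bash
python3 -m jog '[[[0,0,0.0035,0,0,0],[0,0,0.002,0,0,0],[0,0,0,0,0,0]]]'; python3 -m jog '[[[0,0,0,0,0,0],[0,0,0,0,0,0],[0,0,-0.02,0,0,0],[0,0,-0.06,0,0,0],[0,0,-0.06,0,0,0],[0,0,-0.06,0,0,0],[0,0,-0.04,0,0,0],[0,0,0,0,0,0],[0,0,0,0,0,0]]]' 0.062; cat >> h.py <<'E'
CO=np.array([.607,.018]);CY=-.173
CX=np.array([np.cos(CY),np.sin(CY)]);CYv=np.array([-np.sin(CY),np.cos(CY)])
def tocase(p): d=np.array(p)[:2]-CO;return np.array([d@CX,d@CYv,p[2]])
def fromcase(x,y,z): return np.r_[CO+x*CX+y*CYv,z]
E
python3 - <<'E'
from h import *
np.set_printoptions(precision=4,suppress=True)
a=snap("scene")
for p in[(229.5,193.7),(300.5,243.7)]:
  for z in(.255,.265):print(z,tocase(onz(a,*p,z)))
w=snap("wrist");f=w["frame"];np.save("w8.npy",w,allow_pickle=True);np.save("a8.npy",a,allow_pickle=True)
for y in(.063,-.063): print("bay px",proj(w,fromcase(0,y,.08)))
hsv=cv2.cvtColor(f,cv2.COLOR_RGB2HSV)
m=((hsv[...,0]>8)&(hsv[...,0]<24)&(hsv[...,1]>70)&(hsv[...,2]>60)).astype(np.uint8);m=cv2.morphologyEx(m,cv2.MORPH_OPEN,np.ones((3,3),np.uint8))
for c in cv2.findContours(m,0,2)[0]:
  if cv2.contourArea(c)>300:
    P=np.array([tocase(onz(w,*p,.076))[:2]*1000 for p in c[:,0]],np.float32);print(cv2.boundingRect(c),cv2.minAreaRect(P))
print(tocase(w["s"]["tool_pos"]))
E
```

```text
clock: 18.2
tool_pos: [0.6183, 0.0797, 0.0669]
eef_rot: [0.996, -0.087, 0.001, -0.0]
contact_force: [-0.0, 0.4, 2.1]
opening: 0.557
finger_force: 25.0
clock: 19.32
tool_pos: [0.6172, 0.0797, 0.3062]
eef_rot: [0.996, -0.087, -0.0, -0.0]
contact_force: [-0.0, 0.4, -0.1]
opening: 0.706
finger_force: 0.0
0.255 [ 0.0926 -0.1214  0.255 ]
0.265 [ 0.098  -0.1141  0.265 ]
0.255 [0.0895 0.1347 0.255 ]
0.265 [0.0949 0.1389 0.265 ]
bay px [279.4226 176.7709]
bay px [384.5696 176.8053]
(166, 346, 394, 46) ((-290.0756530761719, -62.81402587890625), (82.8039779663086, 597.75048828125), 0.02811684086918831)
(417, 300, 31, 62) ((-223.66323852539062, -155.02142333984375), (110.15386962890625, 36.04109573364258), 14.73966121673584)
(116, 300, 30, 62) ((-223.85446166992188, 276.5579528808594), (36.223854064941406, 109.62657165527344), 76.1530532836914)
(38, 216, 42, 22) ((-65.22195434570312, 342.68768310546875), (28.448537826538086, 50.225990295410156), 0.020373620092868805)
(362, 135, 52, 82) ((-1.1155014038085938, -66.39605712890625), (99.53575134277344, 54.33064651489258), 0.08599964529275894)
(259, 133, 44, 83) ((0.6378898620605469, 61.17144775390625), (100.73833465576172, 50.725643157958984), 0.40328988432884216)
(453, 107, 107, 192) ((-49.37018585205078, -221.8983154296875), (270.5630187988281, 128.4019317626953), 14.604083061218262)
(448, 0, 112, 38) ((168.0980682373047, -174.03961181640625), (34.36528778076172, 124.0182113647461), 0.013857763260602951)
(176, 0, 263, 36) ((169.0018310546875, 35.49750518798828), (32.45646286010742, 274.8511657714844), 0.014756600372493267)
(0, 0, 252, 301) ((-17.516387939453125, 242.4938507080078), (316.0439758300781, 361.319580078125), 75.25027465820312)
[-0.0008  0.0625  0.3055]
```

Both dies lie flat and centred in the bays, at case coordinates (0, ±0.063). The lid angle is about 1.49 rad. Next I close the fingers and go behind the lid.

```bash
python3 -m jog '[[[0.0453,0.0208,0,0,0,0],[0.0453,0.0208,0,0,0,0],[0.0453,0.0208,0,0,0,0],[0,0,0.035,0,0,0],[0,0,0.035,0,0,0],[0,0,0,0,0,0],[0,0,0,0,0,0]]]' 0; python3 - <<'E'
from h import *
np.set_printoptions(precision=4,suppress=True)
s=get_state();print(s["q"],tocase(s["tool_pos"]))
last=tocase(s["tool_pos"])
for ph in np.arange(1.5,-.01,-.125):
    u=np.array([-np.cos(ph),np.sin(ph)]);n=np.array([np.sin(ph),np.cos(ph)])
    p=np.array([.075,.115])+.12*u+.032*n+np.array([.009*np.sin(ph),0])
    print(round(ph,3),p,"tool dx %.4f dz %.4f"%(p[0]-last[0],last[2]-p[1]));last=np.array([p[0],0,p[1]])
E
```

```text
clock: 20.3
tool_pos: [0.7414, -0.0055, 0.237]
eef_rot: [0.996, -0.087, 0.0, 0.0]
contact_force: [0.5, -0.6, 0.4]
opening: 0.001
finger_force: 0.0
[-0.2394  0.9051  0.4487  1.1669 -0.3829  1.1485 -1.5311] [0.1365 0.     0.237 ]
1.5 [0.1074 0.237 ] tool dx -0.0291 dz -0.0000
1.375 [0.0919 0.2389] tool dx -0.0155 dz -0.0020
1.25 [0.0761 0.239 ] tool dx -0.0158 dz -0.0000
1.125 [0.0603 0.2371] tool dx -0.0158 dz 0.0019
1.0 [0.0447 0.2333] tool dx -0.0156 dz 0.0038
0.875 [0.0295 0.2276] tool dx -0.0151 dz 0.0056
0.75 [0.0151 0.2202] tool dx -0.0144 dz 0.0074
0.625 [0.0017 0.2112] tool dx -0.0135 dz 0.0090
0.5 [-0.0107  0.2006] tool dx -0.0123 dz 0.0105
0.375 [-0.0216  0.1887] tool dx -0.0110 dz 0.0119
0.25 [-0.0311  0.1757] tool dx -0.0095 dz 0.0130
0.125 [-0.039   0.1617] tool dx -0.0078 dz 0.0140
0.0 [-0.045  0.147] tool dx -0.0060 dz 0.0147
```

```bash
python3 -m jog '[[[-0.029,0,0,0,0,0],[-0.0155,0,-0.002,0,0,0],[-0.0158,0,0,0,0,0],[-0.0158,0,0.002,0,0,0],[-0.0156,0,0.004,0,0,0],[-0.0151,0,0.0056,0,0,0],[-0.0144,0,0.0074,0,0,0],[-0.0135,0,0.009,0,0,0],[-0.0123,0,0.0105,0,0,0]]]'; python3 -m jog '[[[-0.011,0,0.012,0,0,0],[-0.0095,0,0.013,0,0,0],[-0.0078,0,0.014,0,0,0],[-0.006,0,0.0145,0,0,0],[0,0,0.002,0,0,0],[0,0,0,0,0,0]]]';  python3 - <<'E'
from h import *
np.set_printoptions(precision=4,suppress=True)
s=get_state();print(s["q"],tocase(s["tool_pos"]))
E
```

```text
clock: 21.42
tool_pos: [0.5985, 0.02, 0.2022]
eef_rot: [0.996, -0.086, 0.004, -0.0]
contact_force: [1.6, 0.2, 1.3]
opening: 0.001
finger_force: 0.6
clock: 22.18
tool_pos: [0.5645, 0.026, 0.1474]
eef_rot: [0.996, -0.087, 0.002, -0.001]
contact_force: [-2.9, 0.8, 11.0]
opening: 0.006
finger_force: 5.2
[-0.3362  0.7692  0.3624  1.8557 -0.4578  0.5942 -1.4282] [-0.0433  0.0005  0.1474]
```

```bash
python3 -m jog '[[[0,0,0.003,0,0,0],[0,0,0.001,0,0,0],[0,0,0,0,0,0],[0,0,-0.03,0,0,0],[0,0,-0.035,0,0,0],[-0.045,0,0,0,0,0],[-0.045,0,0,0,0,0],[-0.045,0,0,0,0,0],[0,0,0,0,0,0],[0,0,0,0,0,0]]]'; python3 - <<'E'
from h import *
np.set_printoptions(precision=4,suppress=True)
w=snap("wrist");a=snap("scene");b=snap("side");s=w["s"];print(s["q"],tocase(s["tool_pos"]))
for n,d in(("w9",w),("a9",a),("b9",b)):np.save(n+".npy",d,allow_pickle=True)
P=fromcase(-.115,0,.11)
def crop(d,hw,hh,k):
    u,v=proj(d,P).astype(int);u0,v0=max(u-hw,0),max(v-hh,0);print("crop",u0,v0,k);return cv2.resize(d["frame"][v0:v0+2*hh,u0:u0+2*hw],None,fx=k,fy=k,interpolation=cv2.INTER_CUBIC)
W=crop(w,100,75,4);B=crop(b,40,30,5)
A=crop(a,40,30,5)
img=np.zeros((600,800,3),np.uint8);img[:W.shape[0],:W.shape[1]]=W[:600,:800]
# wrist large with side inset lower right; side 400x300, scene 400x300 below
out=np.zeros((600,800,3),np.uint8);W2=cv2.resize(W,(400,300));out[:300,:400]=W2;out[:300,400:]=B;out[300:,:400]=A
for d,n in((w,"w"),(b,"b"),(a,"a")):print(n,[proj(d,fromcase(x,0,z)).round(1) for x,z in((-.091,.092),(-.091,.128),(-.075,.147))])
c=cv2.resize(b["frame"][130:280,220:420],(400,300));out[300:,400:]=c
save("m1",out)
E
```

```text
clock: 23.42
tool_pos: [0.4318, 0.0494, 0.2065]
eef_rot: [0.996, -0.087, 0.002, -0.001]
contact_force: [0.0, 0.1, -0.5]
opening: 0.001
finger_force: 0.0
[-0.4821  0.543   0.4063  2.1741 -0.4424  0.4977 -1.4798] [-0.178   0.0007  0.2065]
crop 180 55 4
crop 231 172 5
crop 268 176 5
w [array([280.3,  97.4]), array([280. ,  94.7]), array([279.8,  64.7])]
b [array([279.6, 208.5]), array([279.7, 197.8]), array([285.4, 192.3])]
a [array([303.4, 214.2]), array([303.8, 207. ]), array([300.7, 206. ])]
```

View pics/m1.png

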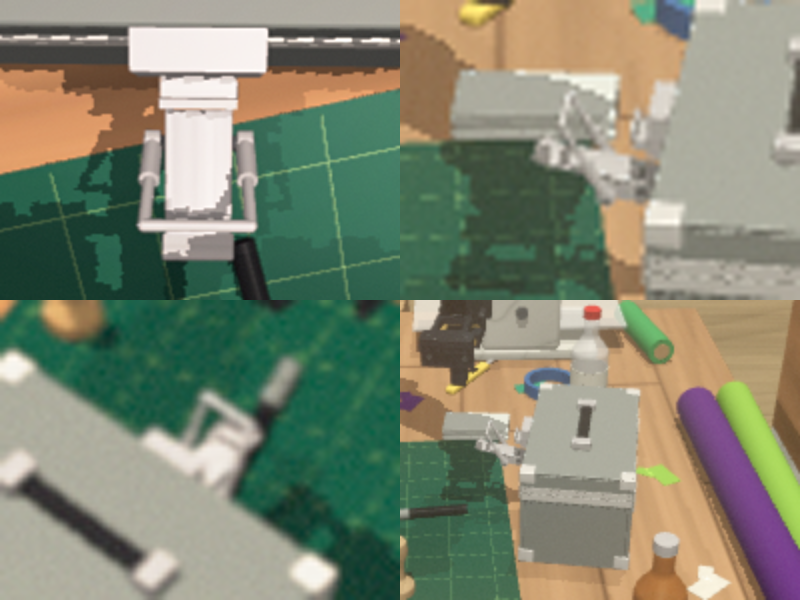

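The lid is shut. In the montage's wrist crop, the loop bar is at (196,225) and the lever's free end at (198,250). In the side crop the bar is at about (572,100) and the lever end at about (548,150), so the lever slopes upward and out.

```bash
python3 - <<'E'
from h import *
np.set_printoptions(precision=4,suppress=True)
w,a,b=[np.load(n+".npy",allow_pickle=True).item() for n in("w9","a9","b9")]
for n,p,q in(("bar",(278,167.5),(265.5,192)),("end",(279,182),(260.6,202)),("end2",(279,184.5),(260,203))):
    P,e=tri(w,p,b,q);print(n,tocase(P),e)
# predicted for lever angles
for L in(1.4,1.57,1.7,1.8,1.9,2.0,2.1,2.2,2.4):
    ax=np.array([-.091,.092]);d=np.array([-np.sin(L),-np.cos(L)]);nn=np.array([-np.cos(L),np.sin(L)])
    pa=L-.26;pin=ax+.02*np.array([-np.sin(pa),-np.cos(pa)]);le=L-2.15-.1
    bar=pin+.0525*np.array([np.sin(le),np.cos(le)]);end=ax+.06*d+.006*nn
    print(L,"bar",bar,"end",end,[proj(x,fromcase(bar[0],0,bar[1])).round(1) for x in(w,b)],[proj(x,fromcase(end[0],0,end[1])).round(1) for x in(w,b)])
E
```

```text
bar [-0.135   0.0014  0.1434] 0.005492458470407643
end [-0.1506  0.0011  0.1098] 0.008050833880148683
end2 [-0.1529  0.0011  0.1064] 0.00900492194404593
1.4 bar [-0.1486  0.1183] end [-0.1511  0.0877] [array([280.2, 176.4]), array([259.8, 199.4])] [array([280.4, 172.5]), array([259.1, 208.4])]
1.57 bar [-0.1433  0.1277] end [-0.151  0.098] [array([280.1, 171.6]), array([261.6, 196.7])] [array([280.3, 174.5]), array([259.1, 205.4])]
1.7 bar [-0.1383  0.1341] end [-0.1497  0.1057] [array([280. , 166.1]), array([263.4, 194.8])] [array([280.3, 174.7]), array([259.5, 203.1])]
1.8 bar [-0.1338  0.1387] end [-0.1481  0.1115] [array([280. , 160.6]), array([264.9, 193.6])] [array([280.2, 174. ]), array([260.1, 201.4])]
1.9 bar [-0.129   0.1427] end [-0.1458  0.1171] [array([280. , 154.2]), array([266.6, 192.4])] [array([280.2, 172.5]), array([260.8, 199.8])]
2.0 bar [-0.1237  0.1462] end [-0.1431  0.1224] [array([279.9, 146.7]), array([268.4, 191.5])] [array([280.1, 170. ]), array([261.7, 198.3])]
2.1 bar [-0.1181  0.1492] end [-0.1398  0.1275] [array([279.9, 138.2]), array([270.3, 190.7])] [array([280.1, 166.7]), array([262.9, 196.8])]
2.2 bar [-0.1123  0.1517] end [-0.136   0.1322] [array([279.9, 128.9]), array([272.4, 190.1])] [array([280.1, 162.4]), array([264.2, 195.5])]
2.4 bar [-0.1     0.1547] end [-0.1271  0.1403] [array([279.8, 108.1]), array([276.7, 189.4])] [array([280. , 150.9]), array([267.2, 193.2])]
```

```bash
python3 -m jog '[[[0.026,0,0.03,0,0,0],[0,0,0.04,0,0,0],[0,0,0.02,0,0,0],[0,0,0.012,0,0,0],[0,0,0.01,0,0,0],[0,0,0,0,0,0],[0,0,0,0,0,0]]]'; python3 - <<'E'
from h import *
np.set_printoptions(precision=4,suppress=True)
s=get_state();print(tocase(s["tool_pos"]))
b=snap("side");g=cv2.cvtColor(b["frame"],cv2.COLOR_RGB2GRAY)
np.save("b10.npy",b,allow_pickle=True)
E
```

```text
clock: 24.45
tool_pos: [0.4558, 0.0447, 0.0937]
eef_rot: [0.996, -0.087, 0.001, -0.0]
contact_force: [0.2, -0.3, -0.6]
opening: -0.002
finger_force: 0.1
[-0.1536  0.0003  0.0937]
```

```bash
python3 -m jog '[[[0,0,-0.024,0,0,0],[0.008,0,0,0,0,0],[0.01,0,0,0,0,0],[0.01,0,0,0,0,0],[0.008,0,0,0,0,0],[0.005,0,0,0,0,0],[0,0,0,0,0,0],[0,0,0,0,0,0]]]'; python3 - <<'E'
from h import *
np.set_printoptions(precision=4,suppress=True)
s=get_state();print(tocase(s["tool_pos"]))
E
```

```text
clock: 25.5
tool_pos: [0.495, 0.0377, 0.1171]
eef_rot: [0.996, -0.087, -0.0, -0.0]
contact_force: [0.2, 0.3, -0.9]
opening: 0.004
finger_force: 0.0
[-0.1137  0.0001  0.1171]
```

```bash
python3 -m jog '[[[-0.04,0,0,0,0,0],[-0.025,0,-0.04,0,0,0],[0,0,-0.049,0,0,0],[0,0,0,0,0,0],[0,0,0,0,0,0]]]'; python3 - <<'E'
from h import *
np.set_printoptions(precision=4,suppress=True,linewidth=220)
w9=np.load("w9.npy",allow_pickle=True).item();w=snap("wrist");b=snap("side");np.save("w11.npy",w,allow_pickle=True)
print(tocase(w["s"]["tool_pos"]))
for d in(w9,w):
    h=cv2.cvtColor(d["frame"],cv2.COLOR_RGB2HSV)
    for v in range(72,192,4):
        print(v,"".join("#" if h[v,c,1]<60 and h[v,c,2]>150 else "+" if h[v,c,1]<60 and h[v,c,2]>70 else "." for c in range(235,325)))
    print()
for L in(1.2,1.3,1.4,1.5,1.6):
    end=np.array([-.091,.092])+.06*np.array([-np.sin(L),-np.cos(L)])+.006*np.array([-np.cos(L),np.sin(L)])
    print(L,proj(w,fromcase(end[0],0,end[1])),proj(b,fromcase(end[0],0,end[1])))
print("bar on plate",proj(w,fromcase(-.0897,0,.135)),"pin",proj(w,fromcase(-.110,0,.087)))
E
```

```text
clock: 26.12
tool_pos: [0.431, 0.0492, 0.206]
eef_rot: [0.996, -0.086, -0.0, -0.0]
contact_force: [0.3, -0.3, 0.4]
opening: 0.001
finger_force: 0.0
[-0.1787  0.0005  0.206 ]
72 +++++++++######################################################################+..........
76 +++++++++######################################################################+++++++++++
80 ........+######################################################################+..........
84 ........+######################################################################+..........
88 .........######################################################################...........
92 .............+++++++++++++++++++++++++++++++++++++++++++++++++++++++++++++++..............
96 .........................#######################################..........................
100 .........................#######################################..........................
104 .........................#######################################..........................
108 ........................########################################..........
[... 4334 characters left out ...]
...................++##++.....................
176 ..................+#####+++++++++++++++++++++++++++......++...+++##++.....................
180 ...................++++++++++++++++++++++++++++++++++++++++++++++++++.....................
184 ..........................................................................................
188 ..........................................................................................

1.2 [279.9417 166.3407] [259.8467 211.9074]
1.3 [279.91 168.98] [259.3755 210.1632]
1.4 [279.8762 171.0516] [259.1034 208.3953]
1.5 [279.8403 172.5042] [259.0344 206.6208]
1.6 [279.8026 173.2844] [259.1705 204.8572]
bar on plate [279.4735  90.1109] pin [279.8585 120.6963]
```

```bash
python3 - <<'E'
from h import *
np.set_printoptions(precision=1,suppress=True,linewidth=220)
w=np.load("w11.npy",allow_pickle=True).item();b=snap("side");a=snap("scene")
def pts(L,le=None):
    ax=np.array([-.091,.092]);d=np.array([-np.sin(L),-np.cos(L)]);nn=np.array([-np.cos(L),np.sin(L)])
    pa=L-.26;pin=ax+.02*np.array([-np.sin(pa),-np.cos(pa)]);le=L-2.25 if le is None else le
    return pin+.0525*np.array([np.sin(le),np.cos(le)]),ax+.06*d+.006*nn,ax+.06*d+.0025*nn
for L in(.9,1.0,1.1,1.2,1.3,1.4,1.5):
    bar,e1,e2=pts(L);print(L,"bar",(bar*1000),proj(w,fromcase(bar[0],.0183,bar[1])),proj(w,fromcase(bar[0],-.0183,bar[1])),"endtop",proj(w,fromcase(e1[0],.013,e1[1])),proj(w,fromcase(e1[0],-.013,e1[1])),"endbot",proj(w,fromcase(e2[0],0,e2[1])))
w9=np.load("w9.npy",allow_pickle=True).item()
for L in(1.6,1.7,1.8,1.9):
    bar,e1,e2=pts(L);print("w9",L,proj(w9,fromcase(bar[0],.0183,bar[1])),proj(w9,fromcase(bar[0],-.0183,bar[1])),"endtop",proj(w9,fromcase(e1[0],.013,e1[1])),proj(w9,fromcase(e1[0],-.013,e1[1])),"endbot",proj(w9,fromcase(e2[0],0,e2[1])))
f=b["frame"];h=cv2.cvtColor(f,cv2.COLOR_RGB2HSV)
for v in range(184,222): print(v,"".join("#" if h[v,c,1]<50 and h[v,c,2]>150 else "+" if h[v,c,1]<50 and h[v,c,2]>90 else "." for c in range(235,295)))
E
```

```text
0.9 bar [-154.2   87.5] [258.4 174.5] [301.4 174.5] endtop [266.  155.5] [294.1 155.5] endbot [280.  152.8]
1.0 bar [-154.3   93.8] [257.9 176.1] [301.8 176.1] endtop [265.8 159.5] [294.2 159.6] endbot [280. 157.]
1.1 bar [-153.8  100.1] [257.3 177. ] [302.3 177.1] endtop [265.5 163.2] [294.4 163.2] endbot [280.  160.9]
1.2 bar [-152.7  106.3] [256.7 177.2] [302.8 177.2] endtop [265.2 166.3] [294.7 166.4] endbot [280.  164.3]
1.3 bar [-151.   112.4] [256.1 176.5] [303.4 176.5] endtop [264.9 169. ] [294.9 169. ] endbot [279.9 167.3]
1.4 bar [-148.6  118.3] [255.4 175. ] [304. 175.] endtop [264.6 171. ] [295.2 171.1] endbot [279.9 169.6]
1.5 bar [-145.7  123.9] [254.7 172.5] [304.6 172.6] endtop [264.2 172.5] [295.5 172.5] endbot [279.9 171.5]
w9 1.6 [254.6 170.5] [305.6 170.5] endtop [264.3 174.7] [296.3 174.7] endbot [280.3 174. ]
w9 1.7 [253.9 166.1] [306.3 166.1] endtop [263.9 174.7] [296.6 174.8] endbot [280.3 174.5]
w9 1.8 [253.1 160.6] [306.9 160.7] endtop [263.5 174. ] [297. 174.] endbot [280.2 174.2]
w9 1.9 [252.4 154.1] [307.5 154.2] endtop [263.  172.4] [297.4 172.5] endbot 
[... 1783 characters left out ...]
...............+++###############+++##############
212 .........................##################++###############
213 ........................++######+##########..###############
214 ........................++####+++.+######....###############
215 ........................#+#++++.....++#+#....###############
216 ........................++#++.........++.....###############
217 .............................................#######++++++++
218 .............................................#######++++++#+
219 .............................................#######++++++++
220 .............................................#######++++++++
221 .............................................++++###++++++++
```

```bash
python3 -m jog '[[[-0.008,0,0.04,0,0,0],[0,0,0.05,0,0,0],[0,0,0.028,0,0,0],[0.018,0,0,0,0,0],[0.01,0,0,0,0,0],[0.01,0,-0.006,0,0,0],[0.01,0,-0.008,0,0,0],[0.01,0,-0.008,0,0,0],[0.01,0,-0.004,0,0,0],[0.005,0,-0.004,0,0,0],[0.002,0,0,0,0,0],[0,0,0,0,0,0]]]'; python3 - <<'E'
from h import *
np.set_printoptions(precision=4,suppress=True)
s=get_state();print(tocase(s["tool_pos"]))
E
```

```text
clock: 27.82
tool_pos: [0.4955, 0.0378, 0.1179]
eef_rot: [0.996, -0.086, -0.002, -0.0]
contact_force: [-5.9, 1.8, 3.4]
opening: 0.008
finger_force: 2.6
[-0.1133  0.0003  0.1179]
```

```bash
python3 -m jog '[[[-0.004,0,0,0,0,0],[-0.03,0,0,0,0,0],[-0.032,0,-0.04,0,0,0],[0,0,-0.048,0,0,0],[0,0,0,0,0,0],[0,0,0,0,0,0]]]'; cat > look.py <<'E'
from h import *
np.set_printoptions(precision=1,suppress=True,linewidth=220)
w=snap("wrist");b=snap("side");print(tocase(w["s"]["tool_pos"])*1000)
h=cv2.cvtColor(w["frame"],cv2.COLOR_RGB2HSV)
for v in range(72,192,4): print(v,"".join("#" if h[v,c,1]<60 and h[v,c,2]>150 else "+" if h[v,c,1]<60 and h[v,c,2]>70 else "." for c in range(235,325,2)))
h=cv2.cvtColor(b["frame"],cv2.COLOR_RGB2HSV)
for v in range(188,226): print(v,"".join("#" if h[v,c,1]<50 and h[v,c,2]>150 else "+" if h[v,c,1]<50 and h[v,c,2]>90 else "." for c in range(250,295)))
E
python3 look.py
```

```text
clock: 28.58
tool_pos: [0.4331, 0.0489, 0.2062]
eef_rot: [0.996, -0.086, 0.001, -0.0]
contact_force: [0.0, -0.2, -0.8]
opening: 0.009
finger_force: 0.0
[-176.6    0.5  206.2]
72 ....+###################################.....
76 #+#########################################++
80 ....+##################################++++++
84 ....+##################################+.....
88 .....##################################++++++
92 .....##################################......
96 ..........++###################+###..........
100 .........+##########################.........
104 .........+++########################.........
108 .........+++#######################..........
112 ..........+++#.+++#++#########.+###.........+
116 ..........####.+++++++++++++++.+###+.........
120 ..........####..++++++++++++++.####..........
124 ..........####.+#+##+####++++++####..........
128 .......+..####.+#########+++++.####..........
132 ...........##+.................+##...........
136 ...........##+.................###...........
140 ...........##+.................+##...........
144 ...........###..............
[... 1767 characters left out ...]

212 ......................######++###############
213 ...................#####+.###+###############
214 ................####+.....###################
215 ..............###++.......###################
216 ..............#+..........###################
217 .............+#+.........##+++#######++++++++
218 .............##+.....#######++#######++++++#+
219 .............##....######+....#######++++++++
220 .............#+.####++..+.....#######++++++++
221 .............#####+.....+.....++++###++++++++
222 ............+#++......++......+++++++++++++++
223 ......................#+......+##++++++++++++
224 ......................#+......##+############
225 ......................++......+##############
```

```bash
cat >> h.py <<'E'
def latch(L,le=None):
    ax=np.array([-.091,.092]);pa=L-.26;pin=ax+.02*np.array([-np.sin(pa),-np.cos(pa)]);le=L-2.25 if le is None else le
    return pin,pin+.0525*np.array([np.sin(le),np.cos(le)]),ax+.06*np.array([-np.sin(L),-np.cos(L)])
E
python3 - <<'E'
from h import *
np.set_printoptions(precision=1,suppress=True,linewidth=220)
w=snap("wrist");b=snap("side");a=snap("scene")
for L in(.1,.2,.3,.4,.5,.6,.7):
    pin,bar,end=latch(L);print(L,"bar",bar*1000,*[proj(w,fromcase(bar[0],y,bar[1])) for y in(.0183,-.0183)],"side",*[proj(b,fromcase(bar[0],y,bar[1])) for y in(.0183,-.0183)],"end side",proj(b,fromcase(end[0],-.013,end[1])))
h=cv2.cvtColor(w["frame"],cv2.COLOR_RGB2HSV)
for v in range(146,162): print(v,"".join("#" if h[v,c,1]<60 and h[v,c,2]>150 else "+" if h[v,c,1]<60 and h[v,c,2]>70 else "." for c in range(250,310)))
E
```

```text
0.1 bar [-131.8   43.5] [260.6 144.3] [298.6 144.3] side [266.6 218.3] [264.9 225. ] end side [276.9 228. ]
0.2 bar [-136.4   47.8] [260.4 149.7] [298.8 149.7] side [265.1 217. ] [263.3 223.6] end side [274.9 227.6]
0.3 bar [-140.6   52.6] [260.2 154.7] [299.  154.7] side [263.7 215.5] [261.9 222.2] end side [272.9 227.1]
0.4 bar [-144.3   57.7] [259.9 159.4] [299.2 159.4] side [262.4 214. ] [260.6 220.6] end side [271.  226.3]
0.5 bar [-147.4   63.2] [259.6 163.7] [299.4 163.7] side [261.4 212.4] [259.5 218.9] end side [269.2 225.5]
0.6 bar [-150.   69.] [259.2 167.6] [299.8 167.6] side [260.5 210.6] [258.6 217.2] end side [267.5 224.4]
0.7 bar [-152.   75.] [258.8 171. ] [300.1 171. ] side [259.8 208.9] [257.9 215.4] end side [265.9 223.3]
146 ......+####+..................................+####.........
147 ......+####+..................................+####.........
148 ......+####+..................................+####.........
149 ......+####+..................................+####.........
150 ......+####+..................................+####.........
151 ......+#####++++++##+++++++++++++++++++++++++++####.........
152 .......###########################################+.........
153 .......###########################################+.........
154 .......############################################.........
155 .......+###########################################.........
156 ........++++++++++++++++++++++++++++++++++++++++++..........
157 ............................................................
158 ............................................................
159 ............................................................
160 ............................................................
161 ............................................................
```

```bash
python3 -m jog '[[[0.03,0,0,0,0,0],[0,0,0,0,0,0],[0,0,0.055,0,0,0],[0,0,0.055,0,0,0],[0,0,0.04,0,0,0],[0,0,0.0117,0,0,0],[0,0,0,0,0,0],[0,0,0,0,0,0]]]' 0.075 12; python3 -c "
from h import *
s=get_state();print(tocase(s['tool_pos']))"
```

```text
clock: 29.82
tool_pos: [0.4626, 0.0435, 0.0458]
eef_rot: [0.996, -0.086, 0.001, 0.0]
contact_force: [-0.7, -0.2, 0.7]
opening: 0.85
finger_force: 0.0
[-0.14663671  0.00030052  0.04575657]
```

```bash
python3 -m jog '[[[0,0,0.001,0,0,0],[0,0,0,0,0,0],[0,0,0,0,0,0],[0,0,0,0,0,0]]]' 0.03 12; python3 -c "
from h import *
s=get_state();print(tocase(s['tool_pos']),s['opening']*88.1)"
```

```text
clock: 30.32
tool_pos: [0.4622, 0.0455, 0.0436]
eef_rot: [0.996, -0.085, -0.0, -0.001]
contact_force: [0.6, 4.1, 0.8]
opening: 0.448
finger_force: 12.0
[-0.14740166  0.00214461  0.04364719] 39.480771914140725
```

```bash
python3 -m jog '[[[-0.002,-0.0015,-0.009,0,0,0],[-0.002,0,-0.009,0,0,0],[-0.0046,0,-0.0141,0,0,0],[-0.0008,0,-0.0152,0,0,0],[0.0025,0,-0.0085,0,0,0],[0.0025,0,-0.0085,0,0,0],[0,0,0,0,0,0]]]'; python3 -c "
from h import *
s=get_state();print(tocase(s['tool_pos']),s['opening']*88.1,s['contact_force'])"; python3 look.py
```

```text
clock: 31.2
tool_pos: [0.4586, 0.0454, 0.1084]
eef_rot: [0.996, -0.087, 0.001, 0.0]
contact_force: [-0.3, -0.6, -0.3]
opening: 0.334
finger_force: 0.0
[-0.15090602  0.00145302  0.10836267] 29.388155853253984 [-0.31482373 -0.64712431 -0.2812492 ]
[-150.9    1.5  108.4]
72 #############################################
76 #############################################
80 #############################################
84 #############################################
88 #############################################
92 #############################################
96 #############################################
100 #############################################
104 #############################################
108 #############################################
112 #############################################
116 +++++++++++++++++++++++++++++++++++++++++++++
120 #############################################
124 #############################################
128 #############################################
132 #############################################
136 ##################################
[... 1861 characters left out ...]

212 ..................++++###+##++###############
213 ..............+++++++....+###+###############
214 .............++++........####################
215 .............+..........#####################
216 ............++..........#####################
217 ............++......+#######++#######++++++++
218 ............+.....++######+.++#######++++++#+
219 ...........++.++++++##++......#######++++++++
220 ...........+++++++...+#+......#######++++++++
221 ...........+++......+#+.......++++###++++++++
222 ....................+#+.......+++++++++++++++
223 ....................#+........+##++++++++++++
224 ...................++#........+#+############
225 ...................+#+........+##############
```

```bash
python3 -m jog '[[[0,0,0,0,0,0],[0,0,0,0,0,0],[0.0096,0,0.03,0,0,0],[0,0,0.03,0,0,0],[0,0,0.008,0,0,0],[0,0,0,0,0,0]]]' 0.075; python3 -m jog '[[[0,0,0,0,0,0],[0,0,0,0,0,0],[0,0,0,0,0,0],[0,0,0,0,0,0]]]' 0.02 45; python3 -c "
from h import *
s=get_state();print(tocase(s['tool_pos']),s['opening']*88.1)"
```

```text
clock: 32.05
tool_pos: [0.467, 0.0439, 0.0397]
eef_rot: [0.996, -0.087, -0.001, 0.0]
contact_force: [0.3, 0.2, 0.7]
opening: 0.848
finger_force: 0.0
clock: 32.55
tool_pos: [0.4675, 0.0449, 0.0401]
eef_rot: [0.996, -0.086, 0.0, -0.001]
contact_force: [0.2, 1.1, 0.9]
opening: 0.441
finger_force: 45.0
[-0.14206396  0.00252212  0.04007174] 38.8487172026804
```

```bash
python3 -m jog '[[[-0.001,0,-0.0065,0,0,0],[-0.001,0,-0.0065,0,0,0],[-0.0018,0,-0.007,0,0,0],[-0.0018,0,-0.007,0,0,0],[0,0,-0.0075,0,0,0],[0,0,0,0,0,0]]]'; python3 -c "
from h import *
s=get_state();print(tocase(s['tool_pos']),s['opening']*88.1)"; python3 look.py | tail -30
```

```text
clock: 33.3
tool_pos: [0.4629, 0.0456, 0.0751]
eef_rot: [0.996, -0.086, 0.001, -0.0]
contact_force: [3.2, 4.7, -3.5]
opening: 0.445
finger_force: 45.0
[-0.14667419  0.00236432  0.07509299] 39.19369073645418
196 ......................+#...##################
197 .....................++#...##################
198 .....................++#...##################
199 .....................+++...##################
200 ............................#################
201 ............................#####+###########
202 ..............................###############
203 ...............................##############
204 .............................+++.############
205 .............................++++############
206 ...................+.#......++++#############
207 ....................+####..#++++#############
208 ....................++#######+++#############
209 ........................+###++++#############
210 .........................###+++##############
211 .............++.........####+++##############
212 ..............++++.+...#####++###############
213 ................++++#+.######+###############
214 ..................++++#######################
215 ....................+########.###############
216 .....................+++###+#################
217 ....................+++...+++.#######++++++++
218 ...................+++.....+..#######++++++#+
219 .................+++++........#######++++++++
220 .................+++++........#######++++++++
221 .................++++.........++++###++++++++
222 ................++++..........+++++++++++++++
223 ................+++...........+##++++++++++++
224 ................++............+#+############
225 ..............................+##############
```

```bash
python3 -m jog '[[[0,0,-0.0075,0,0,0],[0.0025,0,-0.0085,0,0,0],[0.0025,0,-0.0085,0,0,0],[0.005,0,-0.007,0,0,0],[0.005,0,-0.007,0,0,0],[0.007,0,-0.0046,0,0,0],[0.007,0,-0.0046,0,0,0],[0,0,0,0,0,0]]]'; python3 -c "
from h import *
s=get_state();print(tocase(s['tool_pos']),s['opening']*88.1)"; python3 look.py | tail -38
```

```text
clock: 34.4
tool_pos: [0.4871, 0.0412, 0.1213]
eef_rot: [0.996, -0.086, -0.004, -0.001]
contact_force: [-2.9, 6.3, -1.8]
opening: 0.45
finger_force: 45.0
[-0.12210403  0.00220823  0.12132731] 39.67393781752585
188 ##+....+........................#...#########
189 ###.............................#############
190 ##+.............................#############
191 ##+............................##############
192 ###+...........................##############
193 #######+++++++.................##############
194 ##############+.......+.....+..##############
195 +++++++++++++#+.......++....+.+##############
196 +++++++++++++++.......++....+################
197 +++++++++++++++.......++...++################
198 ##############+.......+#...++#+##############
199 #++++++++++++++.......++...++################
200 ......................+#+...++###############
201 ......................+#+...++###+###########
202 .......................#+.....###############
203 .......................#+......##############
204 ........#+......++++++.+++.+.+++.############
205 .......++++++++++++++++++++++++++###
[... 309 characters left out ...]

212 .....................+++++++.+###############
213 .....................+++......###############
214 ......................++......###############
215 ..............................###############
216 ..............................###############
217 ..............................#######++++++++
218 ..............................#######++++++++
219 ..............................#######++++++++
220 ..............................#######++++++++
221 ..............................++++###++++++++
222 ..............................+++++++++++++++
223 ..............................+##++++++++++++
224 ..............................+#+############
225 ..............................+##############
```

```bash
python3 -m jog '[[[0.0052,-0.001,-0.001,0,0,0],[0.0052,0,0,0,0,0],[0.0052,0,0,0,0,0],[0.0052,0,0.001,0,0,0],[0,0,0,0,0,0]]]'; python3 -m jog '[[[0.0045,0,0.001,0,0,0],[0.0035,0,0.001,0,0,0],[0,0,0,0,0,0]]]';  python3 -c "
from h import *
s=get_state();print(tocase(s['tool_pos']),s['opening']*88.1)"; python3 look.py | tail -38
```

```text
clock: 35.12
tool_pos: [0.5066, 0.0379, 0.1209]
eef_rot: [0.996, -0.087, -0.005, -0.0]
contact_force: [-5.1, 3.5, -3.1]
opening: 0.448
finger_force: 45.0
clock: 35.5
tool_pos: [0.5109, 0.0371, 0.1187]
eef_rot: [0.996, -0.087, -0.008, -0.001]
contact_force: [-10.3, 4.6, 3.2]
opening: 0.451
finger_force: 47.8
[-0.09799971  0.00226949  0.1186945 ] 39.72930586198289
188 ############+..........................+#####
189 ############..........................+######
190 ############.....................+....+######
191 ############..........................+######
192 ############+.........................#######
193 ############+...+.....................++#####
194 ##############+++++++.................++#####
195 #####++++++++####+#####..........+....++#####
196 +++++++++++++++++++++++........++++++++######
197 ####+++++++++++++++++##........++++++++######
198 ##################+++++........+++++++#######
199 ######+++++++++++++++++........++++++++######
200 ...............................++++++++######
201 ...............................+++++++#######
202 ...............................
[... 464 characters left out ...]

212 .....................++++++++.+##############
213 .....................+++......###############
214 .....................+++......###############
215 .....................+........###############
216 ..............................###############
217 ..............................#######++++++++
218 ..............................#######++++++#+
219 ..............................#######++++++++
220 ..............................#######++++++++
221 ..............................++++###++++++++
222 ..............................+++++++++++++++
223 ..............................+##++++++++++++
224 ..............................+#+############
225 ..............................+##############
```

```bash
python3 -m jog '[[[0,0,0,0,0,0],[0,0,0,0,0,0],[0,0,0,0,0,0],[0,0,-0.03,0,0,0],[0,0,-0.04,0,0,0],[-0.04,0,-0.018,0,0,0],[-0.0425,0,0,0,0,0],[0,0,0,0,0,0],[0,0,0,0,0,0]]]' 0.07; python3 look.py; python3 -c "
from h import *
s=get_state();print(s['q'])"
```

```text
clock: 36.72
tool_pos: [0.439, 0.0501, 0.2084]
eef_rot: [0.996, -0.087, 0.001, 0.0]
contact_force: [0.2, -0.5, -0.3]
opening: 0.797
finger_force: 0.0
[-171.     2.7  208.4]
72 #############################################
76 #############################################
80 +++++++++++++++++++++++++++++++++++++++++++++
84 #++++++##################################+##+
88 ......+##################################++++
92 ......+##################################....
96 .......##################################....
100 .......##################################....
104 ........+#########++#######++######+++#......
108 .........##############################......
112 .........+++..###################...++.......
116 ..........+++.###################..+++.......
120 .........++++#.+##............##..+++##+.....
124 .........+###+..################.+####.......
128 ..........++++++################.+++++.......
132 ..........++++++################.++++........
136 ..........+###++################.###+........
140 ...............+################.............
144 ...............+##############
[... 1852 characters left out ...]
#############
214 .....................+++......###############
215 ..............................###############
216 ..............................###############
217 ..............................#######++++++++
218 ..............................#######++++++#+
219 ..............................#######++++++++
220 ..............................#######++++++++
221 ..............................++++###++++++++
222 ..............................+++++++++++++++
223 ..............................+###+++++++++++
224 ..............................##+############
225 ..............................+##############
[-0.53055715  0.56358869  0.49124433  2.15192952 -0.51291551  0.53773095
 -1.40034767]
```

The loop now leans back against the keeper with the lever near 1.5 rad. Next I tilt the tool and press the lever.

```bash
python3 -m jog '[[[0,0.002,0,0,0.15,0],[0,0,0,0,0.15,0],[0,0,0,0,0.15,0],[0,0,0,0,0.15,0],[0,0,0,0,0,0]]]' 0; python3 - <<'E'
from h import *
np.set_printoptions(precision=4,suppress=True)
s=get_state();M=R.from_quat(s["eef_rot"]).as_matrix();p=tocase(s["tool_pos"]);th=np.arctan2(M[:2,2]@CX,-M[2,2]);print(s["q"],p,"tilt",th)
c,sn=np.cos(th),np.sin(th);last=np.array([p[0],p[2]])
ax=np.array([-.091,.092]);tx=np.array([c,sn])
for L in[1.9,1.55,1.4,1.25,1.1,.95,.8,.65,.5,.35,.2,.1,0,-.06]:
    d=np.array([-np.sin(L),-np.cos(L)]);n=np.array([-np.cos(L),np.sin(L)])
    q=ax+.045*d+(.006+.009*abs(tx@n))*n;D=q-last;last=q
    print(L,q,"rows dx %.4f dz %.4f"%(c*D[0]+sn*D[1],sn*D[0]-c*D[1]))
E
```

```text
clock: 37.45
tool_pos: [0.4641, 0.0725, 0.2748]
eef_rot: [0.97, -0.084, 0.227, 0.026]
contact_force: [0.6, 0.3, -0.7]
opening: 0.252
finger_force: 0.0
[-0.9017  0.4135  0.6836  2.3802 -0.9995  0.0437 -1.0659] [-0.1502  0.0291  0.2748] tilt 0.46025268868346825
1.9 [-0.1296  0.1183] rows dx -0.0511 dz 0.1494
1.55 [-0.1362  0.1009] rows dx -0.0136 dz 0.0126
1.4 [-0.1368  0.0928] rows dx -0.0041 dz 0.0070
1.25 [-0.136   0.0847] rows dx -0.0029 dz 0.0076
1.1 [-0.1339  0.077 ] rows dx -0.0015 dz 0.0078
0.95 [-0.1319  0.0719] rows dx -0.0005 dz 0.0055
0.8 [-0.1294  0.0669] rows dx 0.0001 dz 0.0056
0.65 [-0.1262  0.0622] rows dx 0.0008 dz 0.0056
0.5 [-0.1224  0.0579] rows dx 0.0015 dz 0.0056
0.35 [-0.1179  0.0539] rows dx 0.0023 dz 0.0055
0.2 [-0.1128  0.0505] rows dx 0.0031 dz 0.0053
0.1 [-0.109   0.0486] rows dx 0.0025 dz 0.0034
0 [-0.1051  0.047 ] rows dx 0.0029 dz 0.0032
-0.06 [-0.1026  0.0462] rows dx 0.0019 dz 0.0018
```

```bash
cat > kin.py <<'E'
from h import *
import itertools
from scipy.optimize import least_squares
D=[([.03380416,.69000478,-.19453693,1.56632678,.15730402,.9024958,-.21508866],[.624373,-.00004,.237902],[.707067709,.707145252,-.000691661,-.000607439]),
([.29988767,.56468459,.21550947,1.882763,-.17636194,.71162468,-.95360071],[.45400825,-.26136992,.23890638],[.999999906,.000192989,.00037144,.000114857]),
([-.02414885,.68535391,-.08938457,1.56890835,.0724087,.89066477,-.50495286],[.62494,.0000086,.23863924],[.824,.567,0,0])]
s=get_state();D.append((s["q"],s["tool_pos"],s["eef_rot"]))
Z=lambda a:R.from_euler("z",a);Y=lambda a:R.from_euler("y",a)
def chain(q,sg):
    A=Z(sg[0]*q[0])*Y(q[1])*Z(sg[1]*q[2]);B=A*Y(q[3])*Z(sg[2]*q[4]);return A,B,B*Y(q[5])*Z(sg[3]*q[6])
best=None
for sg in itertools.product([1,-1],repeat=4):
    Cs=[chain(q,sg)[2].inv()*R.from_quat(r) for q,p,r in D]
    e=max((Cs[0].inv()*c).magnitude() for c in Cs)
    if best is None or e<best[0]:best=(e,sg,Cs[0])
E0,SG,C=best
rows=[];rhs=[]
for q,p,r in D:
    A,B,T=chain(q,SG)
    M=np.c_[[0,0,1],A.apply([0,0,1]),A.apply([1,0,0]),B.apply([0,0,1]),T.apply([0,0,1])]
    rows.append(M);rhs.append(p)
sol,res,rk,sv=np.linalg.lstsq(np.vstack(rows),np.hstack(rhs),rcond=None)
def fk(q):
    A,B,T=chain(q,SG)
    return np.c_[[0,0,1],A.apply([0,0,1]),A.apply([1,0,0]),B.apply([0,0,1]),T.apply([0,0,1])]@sol,T*C
lo=np.array([-3.01,-.46,-1.47,.13,-1,.04,-2.66]);hi=np.array([3.01,2.08,1.51,2.56,4.14,2.09,2.66])
def ik(p,Rt,q0,w=.01):
    q0=np.clip(q0,lo+.011,hi-.011)
    f=lambda q:np.r_[(fk(q)[0]-p)*10,(Rt.inv()*fk(q)[1]).as_rotvec()*2,w*(q-q0)]
    r=least_squares(f,q0,bounds=(lo+.01,hi-.01));e=f(r.x);return r.x,np.abs(e[:3]).max()/10,np.abs(e[3:6]).max()/2
def toolR(th,yaw):  # tilt th outwards, yaw 0: tool x = case x; yaw pi: reversed
    return R.from_euler("z",CY)*R.from_euler("x",np.pi)*R.from_euler("y",th)*R.from_euler("z",yaw)
if __name__=="__main__":
    np.set_printoptions(precision=3,suppress=True)
    print(E0,SG,"links",sol,[np.abs(fk(q)[0]-p).max().round(4) for q,p,r in D])
    for th in(.3,.45,.6,.8):
      for c in((-.136,.093),(-.105,.047)):
        for yaw in(0,np.pi):
          P=fromcase(c[0],0,c[1]);o=[]
          for q5 in(0,1.5,3):
            for q1 in(-.4,.4):
              q,a,b=ik(P,toolR(th,yaw),[q1,.7,0,2.1,q5,.5,-1 if yaw==0 else -1],.002)
              o.append((a+b,q))
          a,q=min(o,key=lambda x:x[0]);print(th,c,round(yaw,1),"err %.4f"%a,q)
E
python3 kin.py
```

```text
0.0006037118431558759 (-1, -1, -1, -1) links [ 0.452  0.574 -0.043  0.379  0.439] [np.float64(0.0439), np.float64(0.0466), np.float64(0.0451), np.float64(0.0194)]
0.3 (-0.136, 0.093) 0 err 0.0000 [-0.508  0.847  0.57   2.419  3.915  0.462  0.463]
0.3 (-0.136, 0.093) 3.1 err 0.0000 [-0.129  0.779 -0.09   2.419  2.671  0.376 -1.463]
0.3 (-0.105, 0.047) 0 err 0.0000 [-0.485  0.978  0.578  2.354  3.899  0.54   0.457]
0.3 (-0.105, 0.047) 3.1 err 0.0000 [-0.088  0.9   -0.111  2.354  2.703  0.435 -1.46 ]
0.45 (-0.136, 0.093) 0 err 0.0238 [-0.61   0.962  0.68   2.55   3.666  0.743  0.631]
0.45 (-0.136, 0.093) 3.1 err 0.0238 [ 0.135  0.991 -0.769  2.55   2.177  1.034 -1.119]
0.45 (-0.105, 0.047) 0 err 0.0000 [-0.532  1.091  0.591  2.51   3.546  0.854  0.717]
0.45 (-0.105, 0.047) 3.1 err 0.0000 [-0.138  1.011 -0.139  2.51   2.774  0.842 -1.62 ]
0.6 (-0.136, 0.093) 0 err 0.1185 [-0.757  1.026  0.741  2.55   3.557  0.744  0.566]
0.6 (-0.136, 0.093) 3.1 err 0.1185 [-0.031  1.004 -0.673  2.55   2.161  1.106 -1.256]
0.6 (-0.105, 0.047) 0 err 0.0685 [-0.683  1.215  0.714  2.55   3.485  0.993  0.594]
0.6 (-0.105, 0.047) 3.1 err 0.0685 [ 0.021  1.193 -0.65   2.55   2.343  1.296 -1.306]
0.8 (-0.136, 0.093) 0 err 0.2322 [-1.085  1.247  0.788  2.55   3.204  0.727  0.409]
0.8 (-0.136, 0.093) 3.1 err 0.2322 [-0.604  1.098 -0.15   2.55   2.229  1.09  -1.797]
0.8 (-0.105, 0.047) 0 err 0.1768 [-0.962  1.413  0.684  2.55   3.088  0.996  0.453]
0.8 (-0.105, 0.047) 3.1 err 0.1768 [-0.497  1.292 -0.171  2.55   2.384  1.334 -1.883]
```

```bash
python3 - <<'E'
t=open("kin.py").read()
t=t.replace('s=get_state();D.append','''q4=lambda y:(R.from_euler("z",y)*R.from_euler("x",np.pi)).as_quat()
D+=[([-.2394,.9051,.4487,1.1669,-.3829,1.1485,-1.5311],[.7414,-.0055,.237],q4(-.174)),([-.3362,.7692,.3624,1.8557,-.4578,.5942,-1.4282],[.5645,.026,.1474],q4(-.174)),([-.4821,.543,.4063,2.1741,-.4424,.4977,-1.4798],[.4318,.0494,.2065],q4(-.174)),([-.53055715,.56358869,.49124433,2.15192952,-.51291551,.53773095,-1.40034767],[.439,.0501,.2084],q4(-.174))]
s=get_state();D.append''')
col='np.c_[[0,0,1],A.apply([0,0,1]),A.apply([1,0,0]),B.apply([0,0,1]),T.apply([0,0,1])]'
new='np.c_[[0,0,1],A.apply([0,0,1]),A.apply([1,0,0]),(A*Y(q[3])).apply([1,0,0]),B.apply([0,0,1]),(B*Y(q[5])).apply([1,0,0]),T.apply([0,0,1])]'
t=t.replace(col,new);i=t.index("    for th in");t=t[:i]+'''    print(sv)
    for flip in(0,1):
     for th in(0,.15,.3,.4,.5):
      for c in((-.136,.101),(-.126,.062),(-.105,.047)):
          P=fromcase(c[0],0,c[1]);o=[]
          for q1 in(-.6,-.2,.3):
              q,a,b=ik(P,toolR(th,np.pi*flip),[q1,.7,0,2.1,3 if flip else 0,.5,-1.4],.002);o.append((a+b,q))
          a,q=min(o,key=lambda x:x[0]);print(flip,th,c,"err %.4f"%a,q)
'''
open("kin.py","w").write(t)
E
python3 kin.py
```

```text
0.005251061689522062 (-1, -1, -1, -1) links [ 0.432  0.492  0.026  0.015  0.354 -0.033  0.322] [np.float64(0.0603), np.float64(0.0238), np.float64(0.0528), np.float64(0.0102), np.float64(0.0125), np.float64(0.0136), np.float64(0.0066), np.float64(0.0074)]
[5.563 4.74  1.16  0.752 0.69  0.366 0.248]
0 0 (-0.136, 0.101) err 0.0000 [-0.162  0.771  0.084  2.095 -0.21   0.283 -1.644]
0 0 (-0.126, 0.062) err 0.0000 [-0.142  0.863  0.063  2.06  -0.218  0.225 -1.632]
0 0 (-0.105, 0.047) err 0.0000 [-0.132  0.905  0.066  1.995 -0.211  0.248 -1.63 ]
0 0.15 (-0.136, 0.101) err 0.0000 [-0.272  0.777  0.131  2.197 -0.9    0.05  -1.032]
0 0.15 (-0.126, 0.062) err 0.0235 [-0.26   0.87   0.122  2.13  -0.99   0.05  -0.944]
0 0.15 (-0.105, 0.047) err 0.0127 [-0.241  0.912  0.116  2.077 -0.99   0.05  -0.932]
0 0.3 (-0.136, 0.101) err 0.1211 [-0.379  0.78   0.218  2.192 -0.99   0.05  -0.998]
0 0.3 (-0.126, 0.062) err 0.1500 [-0.354  0.873  0.198  2.125 -0.99   0.05  -1.   ]
0 0.3 (-0.105, 0.047) err 0.1413 [-0.327  0.915  0.187  2.072 -0.99   0.05  -0.986]
0 0.4 (-0.136, 0.101) err 0.1995 [-0.464  0.789
[... 1013 characters left out ...]
 2.18   2.845  0.096 -1.584]
1 0.3 (-0.126, 0.062) err 0.0000 [-0.166  0.865  0.06   2.144  2.859  0.159 -1.593]
1 0.3 (-0.105, 0.047) err 0.0000 [-0.153  0.905  0.062  2.08   2.861  0.135 -1.582]
1 0.4 (-0.136, 0.101) err 0.0000 [-0.175  0.78   0.034  2.266  2.791  0.301 -1.543]
1 0.4 (-0.126, 0.062) err 0.0000 [-0.146  0.881  0.006  2.227  2.81   0.366 -1.553]
1 0.4 (-0.105, 0.047) err 0.0000 [-0.134  0.918  0.012  2.163  2.816  0.34  -1.544]
1 0.5 (-0.136, 0.101) err 0.0000 [-0.178  0.81  -0.001  2.343  2.795  0.511 -1.577]
1 0.5 (-0.126, 0.062) err 0.0000 [-0.157  0.914 -0.019  2.301  2.817  0.574 -1.591]
1 0.5 (-0.105, 0.047) err 0.0000 [-0.141  0.948 -0.014  2.237  2.825  0.545 -1.577]
```

```bash
python3 -m jog '[[[0,0,0,0,-0.12,0],[0,0,0,0,-0.12,0],[0,0,0,0,0,0]]]'; cat > ax.py <<'E'
from kin import *
np.set_printoptions(precision=4,suppress=True)
s=get_state();M=R.from_quat(s["eef_rot"]);A,B,T=chain(s["q"],SG);a=M.inv().apply(B.apply([0,0,1]))
m=M.as_matrix();print("q",s["q"],"case",tocase(s["tool_pos"]),"tilt x %.3f y %.3f"%(m[:2,2]@CX,m[:2,2]@CYv),"toolx in case",m[:2,0]@CX,m[:2,0]@CYv)
print("forearm axis in tool",a,"row -0.18:",-.18*a,"shift",np.cross(-.18*a,[0,0,.32]))
E
python3 ax.py
```

```text
clock: 37.83
tool_pos: [0.4662, 0.0674, 0.2721]
eef_rot: [0.989, -0.091, 0.115, 0.018]
contact_force: [0.1, 1.1, -0.3]
opening: 0.005
finger_force: 0.0
q [-0.9602  0.5606  1.0283  2.1924 -0.8421  0.5521 -1.1044] case [-0.1472  0.0244  0.2721] tilt x 0.231 y -0.017 toolx in case 0.9728175908407151 -0.0076411024175965766
forearm axis in tool [0.4685 0.2359 0.8514] row -0.18: [-0.0843 -0.0425 -0.1533] shift [-0.0136  0.027   0.    ]
```

```bash
python3 -m jog '[[[-0.0136,0.027,0,-0.084,-0.0425,-0.153],[-0.0136,0.027,0,-0.084,-0.0425,-0.153],[-0.0136,0.027,0,-0.084,-0.0425,-0.153],[-0.0136,0.027,0,-0.084,-0.0425,-0.153],[-0.0136,0.027,0,-0.084,-0.0425,-0.153],[-0.0136,0.027,0,-0.084,-0.0425,-0.153]]]'; python3 ax.py
```

```text
clock: 38.58
tool_pos: [0.4113, -0.0925, 0.3083]
eef_rot: [0.897, 0.329, -0.052, 0.29]
contact_force: [0.4, -0.5, -0.3]
opening: 0.004
finger_force: 0.0
q [-1.0394  0.6819  1.2363  2.2442 -0.1262  0.4807 -0.7028] case [-0.1738 -0.1425  0.3083] tilt x 0.192 y -0.529 toolx in case 0.6704482010709019 0.6858055958742917
forearm axis in tool [0.2988 0.3528 0.8867] row -0.18: [-0.0538 -0.0635 -0.1596] shift [-0.0203  0.0172  0.    ]
```

```bash
python3 -m jog '[[[-0.02,0.017,0,-0.054,-0.063,-0.16],[-0.02,0.017,0,-0.054,-0.063,-0.16],[-0.02,0.017,0,-0.054,-0.063,-0.16],[-0.02,0.017,0,-0.054,-0.063,-0.16],[-0.02,0.017,0,-0.054,-0.063,-0.16],[-0.02,0.017,0,-0.054,-0.063,-0.16]]]'; python3 ax.py
```

```text
clock: 39.33
tool_pos: [0.4388, -0.1931, 0.4145]
eef_rot: [0.565, 0.649, -0.287, 0.421]
contact_force: [0.0, 0.2, -0.1]
opening: 0.002
finger_force: 0.0
q [-1.0638  0.8377  1.4622  2.2886  0.568   0.2475 -0.2771] case [-0.1293 -0.2369  0.4145] tilt x 0.364 y -0.797 toolx in case -0.09177144756040945 0.48356510282655923
forearm axis in tool [0.067  0.2357 0.9695] row -0.18: [-0.0121 -0.0424 -0.1745] shift [-0.0136  0.0039  0.    ]
```

```bash
cat > sim.py <<'E'
from kin import *
import sys
np.set_printoptions(precision=3,suppress=True)
th,x,z=map(float,sys.argv[1:4])
s=get_state();q=np.array(s["q"]);off=s["tool_pos"]-fk(q)[0]
R0=R.from_quat(s["eef_rot"]);Rt=toolR(th,np.pi);rv=(R0.inv()*Rt).as_rotvec()
if len(sys.argv)>4: rv=rv*(1-2*np.pi/np.linalg.norm(rv))
P0=s["tool_pos"];P1=fromcase(x,0,z);N=int(np.ceil(max(np.linalg.norm(rv)/.18,np.linalg.norm(P1-P0)/.06)))
print("rv",rv,np.linalg.norm(rv),"world shift",P1-P0,"N",N)
for i in range(1,N+1):
    q,a,b=ik(P0+(P1-P0)*i/N-off,R0*R.from_rotvec(rv*i/N),q,.02)
    if i%3==0 or i==N:print(i,q,"err",a,b)
# per-row tool-frame rows: rotation rv/N, shift in tool axes at each row start
for i in range(N):print((R0*R.from_rotvec(rv*i/N)).inv().apply((P1-P0)/N),rv/N)
E
python3 sim.py .45 -.16 .25; 
```

```text
rv [-0.771  0.6   -0.949] 1.3623109438994025 world shift [ 0.011  0.239 -0.164] N 8
3 [-1.047  0.593  1.347  2.363  1.311  0.05  -0.58 ] err 3.4783867098320265e-05 0.000449201735470859
6 [-0.578  0.397  0.693  2.307  1.88   0.05  -0.75 ] err 1.0302257938119008e-05 0.00016502061577835226
8 [-0.045  0.441  0.061  2.272  1.875  0.05  -0.464] err 1.5714082252205053e-05 0.0002481896394166455
[ 0.033  0.005 -0.015] [-0.096  0.075 -0.119]
[ 0.033  0.01  -0.012] [-0.096  0.075 -0.119]
[ 0.032  0.015 -0.008] [-0.096  0.075 -0.119]
[ 0.03   0.019 -0.004] [-0.096  0.075 -0.119]
[ 0.028  0.023 -0.   ] [-0.096  0.075 -0.119]
[0.025 0.026 0.004] [-0.096  0.075 -0.119]
[0.021 0.028 0.009] [-0.096  0.075 -0.119]
[0.017 0.029 0.013] [-0.096  0.075 -0.119]
```

```bash
python3 -m jog '[[[0.033,0.005,-0.015,-0.096,0.075,-0.119],[0.033,0.01,-0.012,-0.096,0.075,-0.119],[0.032,0.015,-0.008,-0.096,0.075,-0.119],[0.03,0.019,-0.004,-0.096,0.075,-0.119],[0.028,0.023,0,-0.096,0.075,-0.119],[0.025,0.026,0.004,-0.096,0.075,-0.119],[0.021,0.028,0.009,-0.096,0.075,-0.119],[0.017,0.029,0.013,-0.096,0.075,-0.119],[0,0,0,0,0,0],[0,0,0,0,0,0]]]'; python3 ax.py; python3 sim.py .45 -.16 .20
```

```text
clock: 40.58
tool_pos: [0.4694, -0.0001, 0.268]
eef_rot: [0.17, 0.951, -0.069, 0.249]
contact_force: [-0.1, 0.1, 0.8]
opening: 0.003
finger_force: 0.0
q [-0.7267  0.4243  0.5582  2.4231  2.0484  0.1224 -1.0678] case [-0.1324 -0.0415  0.268 ] tilt x 0.481 y -0.135 toolx in case -0.8556120309284482 0.1444110151914681
forearm axis in tool [0.107  0.0589 0.9925] row -0.18: [-0.0193 -0.0106 -0.1787] shift [-0.0034  0.0062  0.    ]
rv [-0.131  0.066 -0.15 ] 0.20982429709629305 world shift [-0.02   0.046 -0.068] N 2
2 [-0.358  0.565  0.076  2.439  2.589  0.309 -1.482] err 9.531032676202145e-06 0.00019612417361165353
[0.032 0.019 0.02 ] [-0.066  0.033 -0.075]
[0.03  0.02  0.022] [-0.066  0.033 -0.075]
```

```bash
python3 -m jog '[[[0.016,0.0095,0.01,-0.033,0.0165,-0.037],[0.016,0.0095,0.01,-0.033,0.0165,-0.038],[0.015,0.01,0.011,-0.033,0.0165,-0.037],[0.015,0.01,0.011,-0.033,0.0165,-0.038],[0,0,0,0,0,0],[0,0,0,0,0,0]]]'; python3 ax.py; python3 sim.py .45 -.137 .125; python3 look.py | tail -38
```

```text
clock: 41.32
tool_pos: [0.4482, 0.046, 0.2008]
eef_rot: [0.082, 0.971, -0.02, 0.223]
contact_force: [-0.3, 0.3, -0.1]
opening: 0.007
finger_force: 0.0
q [-0.3237  0.5134 -0.0715  2.5232  2.3766  0.3898 -1.339 ] case [-0.1612  0.0002  0.2008] tilt x 0.437 y 0.000 toolx in case -0.8994329166515846 -0.004252767931349188
forearm axis in tool [0.3699 0.0873 0.925 ] row -0.18: [-0.0666 -0.0157 -0.1665] shift [-0.005   0.0213  0.    ]
rv [0.    0.002 0.004] 0.004838521656769399 world shift [ 0.024 -0.004 -0.076] N 2
2 [-0.309  0.822 -0.171  2.512  2.536  0.673 -1.576] err 6.1411459510996025e-06 9.994435769767124e-05
[ 0.006 -0.     0.039] [0.    0.001 0.002]
[ 0.006 -0.     0.039] [0.    0.001 0.002]
188 #########################.......#...#########
189 #########################.......#############
190 #########################.......#############
191 #########################......##############
192 #########################......##############
193 ########################......###############
194 ########################....#.###############
195 ##########+#############....###############
[... 802 characters left out ...]

212 .....................###+++#..###############
213 .....................###......###############
214 .....................+++......###############
215 ..............................###############
216 ..............................###############
217 ..............................#######++++++++
218 ..............................#######++++++#+
219 ..............................#######++++++++
220 ..............................#######++++++++
221 ..............................++++###++++++++
222 ..............................+++++++++++++++
223 ..............................###+++#++++++++
224 ..............................###############
225 ..............................+##############
```

```bash
cat > path.py <<'E'
from h import *
import sys
s=get_state();M=R.from_quat(s["eef_rot"]).as_matrix();p=tocase(s["tool_pos"]);th=np.arctan2(M[:2,2]@CX,-M[2,2]);print(p,"tilt",th)
c,sn=np.cos(th),np.sin(th);last=np.array([p[0],p[2]]);ax=np.array([-.091,.092]);tx=np.array([c,sn])
for L in map(float,sys.argv[1:]):
    d=np.array([-np.sin(L),-np.cos(L)]);n=np.array([-np.cos(L),np.sin(L)])
    q=ax+.045*d+(.006+.009*abs(tx@n))*n;D=q-last;last=q
    print(L,q.round(4),"row dx %.4f dz %.4f"%(-(c*D[0]+sn*D[1]),sn*D[0]-c*D[1]))
E
python3 path.py 1.65 1.5 1.35 1.2 1.05 .9 .75 .6 .45 .3 .15 0 -.08
```

```text
[-0.16091846  0.00068093  0.2011788 ] tilt 0.45329558793026453
1.65 [-0.135   0.1061] row dx 0.0184 dz 0.0968
1.5 [-0.1365  0.0982] row dx 0.0049 dz 0.0065
1.35 [-0.1367  0.09  ] row dx 0.0037 dz 0.0073
1.2 [-0.1354  0.082 ] row dx 0.0024 dz 0.0078
1.05 [-0.1333  0.0753] row dx 0.0011 dz 0.0069
0.9 [-0.1312  0.0702] row dx 0.0003 dz 0.0055
0.75 [-0.1284  0.0654] row dx -0.0003 dz 0.0056
0.6 [-0.125   0.0608] row dx -0.0010 dz 0.0056
0.45 [-0.121   0.0565] row dx -0.0018 dz 0.0056
0.3 [-0.1163  0.0527] row dx -0.0026 dz 0.0055
0.15 [-0.111   0.0495] row dx -0.0034 dz 0.0052
0.0 [-0.1051  0.047 ] row dx -0.0042 dz 0.0048
-0.08 [-0.1017  0.046 ] row dx -0.0026 dz 0.0024
```

```bash
python3 -m jog '[[[0.0092,0.0007,0.0484,0,0,0],[0.0092,0,0.0484,0,0,0],[0.0049,0,0.0065,0,0,0],[0.0037,0,0.0073,0,0,0],[0.0024,0,0.0078,0,0,0],[0.0011,0,0.0069,0,0,0],[0.0003,0,0.0055,0,0,0],[0,0,0,0,0,0],[0,0,0,0,0,0]]]'; python3 path.py .9 .75; python3 look.py | tail -38
```

```text
clock: 42.55
tool_pos: [0.4776, 0.0425, 0.0697]
eef_rot: [0.082, 0.971, -0.018, 0.223]
contact_force: [0.2, -0.9, 0.5]
opening: 0.005
finger_force: 0.2
[-0.13170109  0.0018402   0.06971517] tilt 0.4522514762130297
0.9 [-0.1312  0.0703] row dx -0.0007 dz -0.0003
0.75 [-0.1284  0.0654] row dx -0.0003 dz 0.0056
188 .................########.......#...#########
189 ................+########.......#############
190 ........+......+########+.......#############
191 ...............+########.......##############
192 ................########.......##############
193 ...............+########.......##############
194 .........++....+#########...#.###############
195 ..++....+++....+++######+...#################
196 ....+...+++...+++++#####...##################
197 +.......+++..++++++#####...##################
198 .........+....+###+#####...##################
199 ..............++++######...##################
200 ............................#################
201 ............................#++##+###########
202 ............................#+###############
203 ............................#...####
[... 409 characters left out ...]

212 ...................########+++###############
213 ...................########++.###############
214 ..................+##..###+...###############
215 ................++#+....+#+...###############
216 ...........+++++##+.....++....###########+###
217 ...........++++#++.......+....#######++++++++
218 ...........++##+..............#######++++++#+
219 ...........++++...............#######++++++++
220 ..............................#######++++++++
221 ..............................++++###++++++++
222 ..............................+++++++++++++++
223 ..............................+##++++++++++++
224 ..............................##+############
225 ..............................+##############
```

```bash
python3 -m jog '[[[-0.0003,0,0.0056,0,0,0],[-0.001,0,0.0056,0,0,0],[-0.0018,0,0.0056,0,0,0],[0,0,0,0,0,0]]]'; python3 path.py .45; python3 look.py | tail -38 | head -30
```

```text
clock: 43.15
tool_pos: [0.4877, 0.0406, 0.0552]
eef_rot: [0.082, 0.971, -0.019, 0.223]
contact_force: [0.0, -0.2, 0.3]
opening: 0.003
finger_force: 0.1
[-0.12144994  0.00169608  0.05519549] tilt 0.45149793529108556
0.45 [-0.121   0.0565] row dx -0.0010 dz -0.0010
188 ....................+####............########
189 .....................####.......#############
190 .....................+##+.......#############
191 .....................###.......##############
192 ..............+.....+###.......##############
193 ....................+###.......##############
194 ...................++###....#.###############
195 ...................+####....#################
196 ...................++++#...##################
197 ...................++###...##################
198 ...................++++#...##################
199 ............+++....+++##...##################
200 ......++....+++.............#################
201 ............++..............##+##+###########
202 ...++.......++...............################
203 .............................################
204 .............................#+..############
205 .............................++++############
206 .............................++++############
207 ............................#+++#############
208 ...........................##+++#############
209 ...........................###++#############
210 ..........................####+##############
211 ..........................###++##############
212 .........................+###+###############
213 .........................##+#+###############
214 ........................+####+###############
215 .......................+#####+###############
216 .......................+#####################
217 .......................#...++########++++++++
```

```bash
python3 - <<'E'
from h import *
np.set_printoptions(precision=1,suppress=True,linewidth=200)
b=snap("side");w=snap("wrist");a=snap("scene")
for L in(.4,.55):
  pin=latch(L)[0]
  for n,bar in(("hook",np.array([-.091,.128])),("front",np.array([-.0997,pin[1]+np.sqrt(.0525**2-(pin[0]+.0997)**2)])),("top",np.array([-.0897,.134]))):
    print(L,n,bar*1000,np.linalg.norm(bar-pin)*1000,"side near",proj(b,fromcase(bar[0],-.0183,bar[1])),"far",proj(b,fromcase(bar[0],.0183,bar[1])),"pin near",proj(b,fromcase(pin[0],-.0183,pin[1])),"wrist",*[proj(w,fromcase(bar[0],y,bar[1])) for y in(.0183,-.0183)],"scene",*[proj(a,fromcase(bar[0],y,bar[1])) for y in(.0183,-.0183)])
  e=latch(L)[2];print("end near/far",proj(b,fromcase(e[0],-.013,e[1])),proj(b,fromcase(e[0],.013,e[1])))
f=b["frame"];g=cv2.cvtColor(f,cv2.COLOR_RGB2GRAY)
print("side gray cols 270..288")
for v in range(190,228): print(v,g[v,268:290])
E
```

```text
0.4 hook [-91. 128.] 55.87406405968871 side near [279. 201.] far [280.5 194.6] pin near [277.9 217.6] wrist [324.8 453.3] [236.6 453.3] scene [308.3 210. ] [299.3 204. ]
0.4 front [-99.7 124.4] 52.5 side near [276.  201.9] far [277.5 195.5] pin near [277.9 217.6] wrist [326.  437.8] [235.6 437.8] scene [310.1 209.1] [301.1 203.2]
0.4 top [-89.7 134. ] 61.93956018247734 side near [279.5 199.2] far [280.9 192.8] pin near [277.9 217.6] wrist [326.  472.5] [235.4 472.5] scene [308.2 209. ] [299.1 203. ]
end near/far [271.  226.3] [272.2 221.6]
0.55 hook [-91. 128.] 55.460537147942276 side near [279. 201.] far [280.5 194.6] pin near [276.9 217.3] wrist [324.8 453.3] [236.6 453.3] scene [308.3 210. ] [299.3 204. ]
0.55 front [-99.7 125.3] 52.50000000000001 side near [276.  201.6] far [277.5 195.3] pin near [276.9 217.3] wrist [326.2 440.5] [235.4 440.4] scene [310.1 208.9] [301.1 203. ]
0.55 top [-89.7 134. ] 61.56629943862782 side near [279.5 199.2] far [280.9 192.8] pin near [276.9 217.3] wrist [326.  472.5] [235.4 472.5] scene [308.2 209. ] [299.1 203. ]
end near/far [268.3 225. ] [269.
[... 2904 characters left out ...]
5 164 165 167 170 169 167 170 140 122 121]
221 [ 72 114 112 145 152 175 175 174 173 170 170 179 134 137 140 145 149 160 164 132 122 122]
222 [ 67  99 119 162 143 175 177 172 173 171 170 178 126 122 109 122 120 121 121 121 121 122]
223 [ 59 115 161 136 133 174 174 174 174 172 170 144 143 157 128 142 125 125 123 122 122 122]
224 [ 80 157 188 117 123 173 177 175 173 173 170 146 145 165 143 165 167 168 176 178 177 153]
225 [143 148 104  91 104 173 177 175 173 170 125 133 148 166 170 167 169 167 168 169 168 168]
226 [100  89  69  69  66 170 176 174 171 172 125 142 169 148 144 151 174 160 159 173 166 166]
227 [ 69  69  79  71  68 116 123 121 118 119 116 142 144 166 166 166 140 165 176 178 176 159]
```

```bash
python3 -m jog '[[[0,0,-0.03,0,0,0],[0,0,-0.05,0,0,0],[0,0,-0.03,0,0,0],[0,0,0,0,0,0],[0,0,0,0,0,0]]]'; python3 - <<'E'
from h import *
np.set_printoptions(precision=1,suppress=True,linewidth=200)
w=snap("wrist");b=snap("side");print(tocase(w["s"]["tool_pos"])*1000);np.save("w20.npy",w,allow_pickle=True)
P={}
for L in(.3,.45,.6):
  pin,_,e=latch(L)
  print(L,"pin",proj(w,fromcase(pin[0],.0183,pin[1])),"end",proj(w,fromcase(e[0],.013,e[1])),proj(w,fromcase(e[0],-.013,e[1])))
for n,x,z in(("hook",-.091,.128),("front",-.0997,.1247),("liptop",-.096,.132),("platetop",-.0875,.140),("lidbottom",-.075,.115),("lidtop",-.075,.147)):print(n,proj(w,fromcase(x,.0183,z)),proj(w,fromcase(x,-.0183,z)))
h=cv2.cvtColor(w["frame"],cv2.COLOR_RGB2HSV);g=h[...,2]
for v in range(170,420,5): print(v,"".join("#" if h[v,c,1]<60 and g[v,c]>180 else "+" if h[v,c,1]<60 and g[v,c]>110 else "-" if h[v,c,1]<60 and g[v,c]>60 else "." for c in range(210,350,2)))
E
```

```text
clock: 44.02
tool_pos: [0.4472, 0.0486, 0.1501]
eef_rot: [0.083, 0.971, -0.019, 0.222]
contact_force: [-0.2, -0.3, -1.1]
opening: 0.005
finger_force: 0.0
[-162.7    2.7  150.1]
0.3 pin [301.3 242.1] end [294.3 198.3] [265.5 198.2]
0.45 pin [301.4 240.1] end [294.7 193.5] [265.1 193.5]
0.6 pin [301.6 238.5] end [295.2 190. ] [264.6 189.9]
hook [304.8 301.5] [254.2 301.5]
front [305.2 290.9] [253.8 290.8]
liptop [305.5 302.9] [253.5 302.8]
platetop [305.5 319.5] [253.4 319.4]
lidbottom [302.8 297.5] [256.4 297.5]
lidtop [305.1 337.3] [253.8 337.3]
170 ......................................................................
175 ......................................................................
180 ......................................................................
185 ............................################..........................
190 ............................################..........................
195 ............................################..........................
200 ............................+++++#++++++++++..........................
205 -------------------
[... 2501 characters left out ...]
++.......................
375 ......................................................................
380 ......................................................................
385 ......................................................................
390 ......................................................................
395 ......................................................................
400 ......................................................................
405 ......................................................................
410 ......................................................................
415 ......................................................................
```

```bash
python3 - <<'E'
from h import *
np.set_printoptions(precision=1,suppress=True,linewidth=200)
w=snap("wrist");b=snap("side")
for L in(.3,.5,.7,.9,1.1):
  pin,bar,e=latch(L);print(L,"side end",proj(b,fromcase(e[0],-.013,e[1])),proj(b,fromcase(e[0],.013,e[1])),"wrist end",proj(w,fromcase(e[0],.013,e[1])),"pin near",proj(b,fromcase(pin[0],-.0183,pin[1])))
h=cv2.cvtColor(b["frame"],cv2.COLOR_RGB2HSV);g=h[...,2]
for v in range(188,230): print(v," ".join("%3d"%g[v,c] if h[v,c,1]<70 else "  ." for c in range(260,290)))
E
```

```text
0.3 side end [272.9 227.1] [274.  222.3] wrist end [294.6 199.1] pin near [278.6 217.7]
0.5 side end [269.2 225.5] [270.4 220.7] wrist end [295.1 193. ] pin near [277.2 217.4]
0.7 side end [265.9 223.3] [267.1 218.6] wrist end [295.8 189.1] pin near [275.9 216.9]
0.9 side end [263.  220.6] [264.3 215.9] wrist end [296.5 187.9] pin near [274.7 216.3]
1.1 side end [260.8 217.6] [262.1 212.9] wrist end [297.3 189.6] pin near [273.7 215.4]
188 239 238 237 239 238 237 238 239 239 239 238 239 238 238 211   .   .   .   .   .   .   . 214 213 214   . 179 174 173 175
189 238 238 238 239 238 238 238 238 239 238 239 238 237 239 208   .   .   .   .   .   .   . 220 221 220 220 186 173 173 175
190 238 238 239 239 238 238 238 239 238 239 238 238 239 239 169   .   .   .   .   .   .   . 219 220 221 219 202 177 174 173
191 238 239 238 239 239 239 238 238 238 238 239 237 239 238 165   .   .   .   .   .   . 216 221 220 219 203 180 174 175 173
192 239 238 238 238 239 239 238 239 238 238 238 238 238 244 159   .   .   .   .   .   . 216 219 221 221 203 176 174 174 174
193 238 239 238 239 237 238 238 239 238 
[... 3847 characters left out ...]
 196 131 130   .   .   .   .   .   . 166 151 172 150 171 173 172 182 185 184 162
225   .   .   .   .   .   .   .   . 166 156 121   . 119   .   .   .   .   .   .   . 156 173 175 175 174 174 175 175 173 172
226   .   .   .   .   .   .   .   . 124 111   .   .   .   .   .   .   .   .   . 158 174 152 148 157 182 168 164 177 170 174
227   .   .   .   .   .   .   .   .   .   .   .   .   .   .   .   .   .   .   . 158 149 171 172 172 148 171 183 184 184 165
228   .   .   .   .   .   .   .   .   .   .  81  78  77   .   .   .   .   .   . 158 150 172 174 172 173 174 174 173 172 173
229   .   .   .   .   .   .   .   .   .   .  80  82  81  99   .   .   .   .   .   . 147 168 172 172 174 173 172 174 173 174
```

```bash
python3 -m jog '[[[0,0,0.05,0,0,0],[0,0,0.05,0,0,0],[0,0,0.01,0,0,0],[-0.0026,0,0.0055,0,0,0]]]'; python3 path.py .3 .15 0 -.08
```

```text
clock: 44.72
tool_pos: [0.498, 0.0406, 0.0475]
eef_rot: [0.082, 0.972, -0.019, 0.221]
contact_force: [-0.2, -0.0, 0.0]
opening: 0.003
finger_force: 0.0
[-0.11122091  0.00346486  0.04749055] tilt 0.44814894011711814
0.3 [-0.1163  0.0527] row dx 0.0023 dz -0.0069
0.15 [-0.111   0.0495] row dx -0.0034 dz 0.0052
0.0 [-0.1051  0.047 ] row dx -0.0042 dz 0.0048
-0.08 [-0.1018  0.046 ] row dx -0.0026 dz 0.0024
```

```bash
python3 -m jog '[[[-0.004,0,0.0045,0,0,0],[-0.0026,0,0.0024,0,0,0],[-0.002,0,0.001,0,0,0],[0,0,0,0,0,0],[0,0,0,0,0,0]]]'; python3 path.py 0; python3 -c "
from h import *
print(get_state()['contact_force'])"; python3 - <<'E'
from h import *
np.set_printoptions(precision=1,suppress=True,linewidth=200)
b=snap("side")
for L in(0,.1,.2,.3):
  pin,bar,e=latch(L);print(L,"side end",proj(b,fromcase(e[0],-.013,e[1])),proj(b,fromcase(e[0],.013,e[1])),"pin near",proj(b,fromcase(pin[0],-.0183,pin[1])))
h=cv2.cvtColor(b["frame"],cv2.COLOR_RGB2HSV);g=h[...,2]
for v in range(190,234): print(v," ".join("%3d"%g[v,c] if h[v,c,1]<70 else "  ." for c in range(264,290)))
E
```

```text
clock: 45.35
tool_pos: [0.5025, 0.04, 0.0453]
eef_rot: [0.079, 0.973, -0.017, 0.216]
contact_force: [-17.6, 3.3, 13.0]
opening: 0.004
finger_force: 9.0
[-0.10677061  0.00371328  0.04530317] tilt 0.4374231398773131
0.0 [-0.1052  0.047 ] row dx -0.0022 dz -0.0009
[-17.57953191   3.32356839  13.01302481]
0 side end [278.9 228.2] [279.9 223.5] pin near [280.6 217.6]
0.1 side end [276.9 228. ] [277.9 223.2] pin near [279.9 217.7]
0.2 side end [274.9 227.6] [275.9 222.8] pin near [279.2 217.7]
0.3 side end [272.9 227.1] [274.  222.3] pin near [278.6 217.7]
190  72  76  73  75  70  73  68  73  71  82  71   .   .   .   .   .   .   . 218 217 217 218 199 176 172 172
191  75  74  77  75  69  70  73  82  87  81  73  70   .   .   .   .   . 215 218 218 219 200 178 171 172 172
192  73  73  75  76  71  81  84  75  75  75  74  71   .   .   .   .   . 215 218 218 219 202 174 169 173 171
193  72  77  75  67  80  79   .   .  80  74  76  72   .   .   .   . 193 216 218 219 219 179 172 171 171 172
194  75  74  74  68  82   .   .   .   .   .  74  72   .   . 201   . 209 218 217 218 218 166 171 171 173 172
195
[... 3508 characters left out ...]
 144   . 155 146 169 169 171 143 168 181 183 181 163
228  67   .   .  67  62  68  74   .   .   .   .   . 171   .   .   . 146 170 171 171 171 171 171 171 171 171
229  66   .   .  66  66  76  76   .  75   .   .   .   .   .   .   . 147 167 171 170 170 171 171 171 171 171
230  69  75   .  64  66  78   .   .  78  95   .   .   .   .   .   . 122 113  97 101 132 118 118 118 144 139
231  63   .  66  64  66  79  74   .  74  85   .   .   .   .   .   . 122 123 109 119 120 102 117 122 120 100
232  74  66  66  65   .   .  72  75  78  83   .   .   .   .   .   . 135 125 111 118 120 120 120 121 122 121
233  74  68  66  67   .  67  69  67   .   .   .   .   .   .   .   . 121 122 119 121 120 120 124 118 121 121
```

```bash
python3 -m jog '[[[0.001,0,-0.05,0,0,0],[0,0,-0.05,0,0,0],[-0.0175,0,-0.036,0,0,0],[-0.0175,0,-0.036,0,0,0],[-0.0495,0,0.024,0,0,0],[-0.0495,0,0.024,0,0,0],[0,0,0,0,0,0],[0,0,0,0,0,0]]]'; python3 - <<'E'
from h import *
np.set_printoptions(precision=1,suppress=True,linewidth=200)
w=snap("wrist");b=snap("side");print(tocase(w["s"]["tool_pos"])*1000);np.save("w21.npy",w,allow_pickle=True)
for L in(0,.1):
  pin,_,e=latch(L);print(L,"pin",proj(w,fromcase(pin[0],.0183,pin[1])),"end",proj(w,fromcase(e[0],.013,e[1])),proj(w,fromcase(e[0],-.013,e[1])))
for n,x,z in(("hook",-.091,.128),("front",-.0997,.1235),("stop",*latch(.03)[1]),("liptop",-.096,.132),("platetop",-.0875,.140),("lidbottom",-.075,.115),("lidtop",-.075,.147)):print(n,proj(w,fromcase(x,.0183,z)),proj(w,fromcase(x,-.0183,z)))
h=cv2.cvtColor(w["frame"],cv2.COLOR_RGB2HSV);g=h[...,2]
v0=int(proj(w,fromcase(-.091,0,.128))[1])
for v in range(v0-75,v0+30,3): print(v,"".join("#" if h[v,c,1]<60 and g[v,c]>180 else "+" if h[v,c,1]<60 and g[v,c]>110 else "-" if h[v,c,1]<60 and g[v,c]>60 else "." for c in range(230,330)))
E
```

```text
clock: 46.4
tool_pos: [0.5736, 0.0279, 0.2147]
eef_rot: [0.082, 0.971, -0.019, 0.222]
contact_force: [-1.2, 0.0, -0.0]
opening: 0.005
finger_force: 0.0
[-34.6   4.  214.7]
0 pin [303.1  66.8] end [294.3  42.8] [262.6  42.6]
0.1 pin [303.2  63.8] end [294.6  34.8] [262.3  34.6]
hook [308.3  90.5] [246.9  90.2]
front [308.8  72.7] [246.5  72.4]
stop [303.8 -10.1] [252.9 -10.4]
liptop [309.3  84.7] [245.8  84.4]
platetop [309.3 104.9] [245.7 104.7]
lidbottom [305.5 106.3] [250.2 106.1]
lidtop [308.6 130.5] [246.3 130.3]
15 ....................................................................................................
18 ....-...............................................................................................
21 ....................................................................................................
24 ....................................................................................................
27 .................................+++++++++++++++++-----------------.................................
30 .................................+++++++++++++++------
[... 2368 characters left out ...]
--------------------------------------------------------++++++++++++++
102 ++++++++++++---------------------------------------------------------------------------+++++++++++++
105 ++++++++++++---------------------------------------------------------------------------+++++++++++++
108 ++++++++++++-------------------------------------------+++++++++++++++++++++++++++++++++++++++++++++
111 ------------------------------------------+###+---++--++#########++++++++++++++++++++++-------------
114 ------------------------------------------+######################+++++++++++++++++++++--------------
117 -------------------------------------------+######################++++++++++++++++++++--------------
```

```bash
python3 - <<'E'
from h import *
np.set_printoptions(precision=1,suppress=True,linewidth=200)
w=np.load("w21.npy",allow_pickle=True).item();b=snap("side")
for L in(-.05,0,.05,.1,.15,.25):
  d=np.array([-np.sin(L),-np.cos(L)]);n=np.array([-np.cos(L),np.sin(L)]);e=np.array([-.091,.092])+.06*d+.006*n
  print(L,proj(w,fromcase(e[0],0,e[1])),"side",proj(b,fromcase(e[0],-.013,e[1])))
h=cv2.cvtColor(w["frame"],cv2.COLOR_RGB2HSV)
for v in range(20,50,2):print(v,h[v,275:290:7].tolist())
h=cv2.cvtColor(b["frame"],cv2.COLOR_RGB2HSV)
for v in range(214,232): print(v," ".join("%3d"%h[v,c,2] if h[v,c,1]<70 else "  ." for c in range(266,290)))
E
```

```text
-0.05 [278.5  38.6] side [277.9 228.2]
0 [278.5  34.6] side [276.9 228.1]
0.05 [278.5  30.6] side [275.9 227.9]
0.1 [278.5  26.5] side [274.9 227.7]
0.15 [278.5  22.5] side [273.9 227.4]
0.25 [278.4  14.6] side [271.9 226.8]
20 [[13, 138, 96], [13, 132, 91], [13, 135, 91]]
22 [[13, 140, 104], [13, 135, 91], [13, 139, 90]]
24 [[13, 138, 175], [12, 132, 91], [13, 139, 90]]
26 [[8, 38, 146], [9, 49, 98], [13, 64, 112]]
28 [[8, 22, 127], [9, 18, 100], [4, 20, 101]]
30 [[6, 19, 131], [4, 18, 100], [4, 20, 101]]
32 [[4, 18, 101], [4, 20, 103], [10, 22, 103]]
34 [[8, 20, 100], [11, 21, 97], [4, 21, 97]]
36 [[8, 20, 100], [4, 18, 97], [10, 23, 98]]
38 [[8, 20, 101], [4, 19, 96], [4, 21, 96]]
40 [[4, 18, 99], [4, 21, 96], [8, 21, 95]]
42 [[10, 23, 100], [4, 21, 97], [4, 21, 96]]
44 [[8, 20, 100], [7, 24, 97], [4, 19, 94]]
46 [[10, 23, 102], [7, 23, 98], [8, 21, 96]]
48 [[8, 20, 100], [8, 21, 97], [4, 19, 94]]
214   .   .  83  80  79   .   .   .   .   .   . 139 134 130 219 220 219 217 219 218 217 189 160 155
215   .   .   .  82  82   .   .   .   .   .   . 140 134 137 212 221 217 217 220 220 22
[... 913 characters left out ...]

225   .   .   .   .   .   . 118   .   .   .   . 165 132 149 152 172 174 173 173 172 173 172 173 171
226   .   .   .   .   .   .   .   .   .   . 134 186   . 157 172 153 147 155 180 167 165 179 172 173
227   .   .   .   .   .   .   .   .   .   . 155 147   . 158 149 171 171 172 146 169 183 182 184 166
228   .   .   .   .   .   .   .   .   .   . 172   .   . 158 148 173 173 174 173 173 173 174 173 174
229   .   .   .   .   .   .   .  85   .   .   .   .   .   . 146 168 171 171 172 172 173 173 172 173
230   .   .   .   .   .   .   .  86   .   .   .   .   .   . 120 112 100 102 133 123 121 120 144 139
231   .   .   .   .   .   .   . 123   .   .   .   .   .   . 119 125 113 120 121 105 119 120 124 106
```

```bash
python3 -c "
from plant import *
print(finish_job())"
```

```text
the job is handed in; nothing more can be done
None
```

The job is handed in at about 46.5 s of the 72 s limit. By my camera measurements, the dies lie flat one per bay, the spacer is on the pile, the lid is shut, the loop is hooked and the lever is home, but the hand-in gave no verdict. The lever showed almost no spring force while I pressed it down, and my first pushes on the loop failed and had to be redone.

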